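Lever open the biscuit tin with the palette knife

TASK

Open the green biscuit tin for the customers: slip the blade of the palette knife under the front edge of its white lid and lever the lid up until it stands about upright, touching the tin only with the knife and not with the gripper or arm. Then lay the knife back down flat in the middle of the dark wooden board, handle underside down as it was, and leave the jam jar and the serving tongs where they are.

Things in the scene. Friction and masses are not known exactly. Their poses are not given: they have to be found in the camera images.
- tin: green biscuit tin, fixed, 150 (x, depth) x 180 (y, width) x 70 mm high, walls 3 mm, standing on a low wooden display block (5 to 30 mm high, 15 mm wider all round); origin at the centre of the tin's underside on the block, z up. Its front (yellow stripe) looks to its -x, roughly to the robot's right; the lid is hinged on the top of the back wall (+x). Biscuits inside up to 34 mm high
- tin_lid (a joint): angle of the white lid about its hinge, rad: 0 shut, 1.57 upright, stop at 1.75; the hinge is stiff and the lid stays at any angle where it is left. Lid: flat plate 162 x 184 x 4 mm, about 0.12 kg, no handle; about 2 N at its front edge opens it; it may start slightly ajar
- lid_lip (a point): middle of the lower front edge of the lid, moving with the lid; shut, it is 70 mm above the tin's underside and overhangs the tin's front wall by 12 mm
- lid_hinge (a point): middle of the hinge line, 70 mm above the tin's underside at the top of the tin's back wall, 162 mm from the lid's front edge; the hinge runs along the tin's y axis
- slot (a point): middle of the open slot in the tin's front wall right under the lid: 130 mm wide, 12 mm high (58 to 70 mm above the tin's underside), so this point is 64 mm up, in the wall's outer face; its axes are those of the tin (the blade goes in along +x)
- knife: palette knife, 210 mm long, 0.12 kg, lying on the board; origin under its mid-length on the underside; x towards the blade's tip, z up. Black handle 110 mm long (x -105 to +5), 20 mm wide, 24 mm tall, flat underside at z 0; steel blade 100 mm long (x 5 to 105), 26 mm wide, 3 mm thick, at z 10 to 13, with a round end
- knife_grip (a point): place to grip the handle near the knife's balance point: 25 mm behind the knife's origin, 12 mm above its underside, 130 mm from the tip; close across the 20 mm width
- knife_tip (a point): end of the blade, at mid thickness
- board: dark wooden serving board, fixed, 300 (x) x 170 (y) x 12 mm; origin at the centre of its underside on the table, z up, so its top is at z 12 mm
- jar: amber jam jar with a red cap, 64 mm across, 90 mm high; origin at the centre of its underside
- tongs: serving tongs lying flat, 250 mm long, 24 mm high; origin under the middle, x towards the jaws

How it is judged:
By the outcome, as a careful person would: the job done as asked, in the order asked, and still so for the second after the job is handed in, with the robot touching nothing.
It also fails if it takes over 50 s, if anything falls off the work surface, if the arm or the gripper's body presses on something with over 40 N, if the wrist force passes 120 N, or if a joint passes its speed limit or range.

ROBOT

A 7-joint arm with a two-finger parallel gripper is mounted at the origin on the work surface. World frame = base frame: x ahead of the robot, y to its left, z up, the work surface at z = 0. Lengths are in mm, angles in rad, forces in N, time in s.
With the tool pointing down it reaches from about 400 to 850 mm from the base axis. Payload 4.5 kg.
Tool frame: the origin (TCP) lies on the centre line of the jaws, within the pads' length; the fingertips stand env.tips_ahead ahead of it and the grasp point (between the pads) lies 11 mm behind it (env.tips_ahead is the distance from the TCP to the fingertips, in mm); x points along the fingers, z is the direction in which the jaws open and shut, and the axes are right-handed (so a half turn about x gives the same grasp; the last joint's range is limited). The gripper opens to 85 mm and grips with 20 to 120 N. Pads are 22 mm wide; open, the fingers measure 114 mm over their backs; the gripper's body (76 mm by 85 mm) begins 54 mm behind the grasp point. The pads swing forward as they close: fully open they stand 13 mm farther back than shut.
Start: joints at [-1.303, 0.689, -0.195, 1.565, 0.157, 0.902, -0.215], TCP at [144.776, 608.024, 239.317] pointing down, gripper open.
Joint ranges: [-3.01, 3.01], [-0.46, 2.08], [-1.47, 1.51], [0.13, 2.56], [-1, 4.14], [0.04, 2.09], [-2.66, 2.66]. Speed limits (rad/s): [2.57, 2.57, 3.14, 3.14, 3.14, 3.14, 3.14].

INTERFACE

Orientations are given as a unit quaternion [w, x, y, z].
In Python, from workcell import telemetry, imaging, job, models, env gives the robot as it stands.
- The arm moves only by the tool arm_command, never from a script. Its argument "moves" is a list of rows, each an object of numbers: "tx", "ty", "tz": the shift along the tool's x, y, z in mm; "ax", "ay", "az": the turn, a rotation vector about the tool's x, y, z in degrees. In form: [{"tx": .., "ty": .., "tz": .., "ax": .., "ay": .., "az": ..}, ...]. A call has 1 to 12 rows; each row is the pose to reach, as a shift and turn from the pose commanded when the call began, along the tool's axes at that moment; what a row does not reach only later rows make up. A row lasts 1/8 s, in which the tool goes at most 62.5 mm and 10.7 degrees, less where a joint would pass 70% of its speed; a pose out of reach is approached as far as the arm can. A call with a gripper value outside its range is refused whole. "fingers" is the opening, from -1 (shut) to 1 (fully open), so that 0 is half open, set as the call begins (left out, the last holds). The fingers move at their own pace and stop on an object; the grip force is fixed at half the most. Time passes only in rows, so rows that repeat a pose let the fingers close. It gives the time, the measured TCP pose, the force and the opening at its end, in the units of the state.
- telemetry.sense(): the state, without advancing time (a new reading comes with each control period).
- imaging.snapshot(name): name is "scene" or "top"; returns the picture (384x512x3 uint8, red, green, blue); there is no depth.
- imaging.camera_info(name): a dict with "vfov" (degrees; the focal length in pixels is half the picture's height over the tangent of half this angle, whatever the lens; pixels are square), "cx", "cy" (the principal point, pixels), "view" (4x4, takes a point from world to camera coordinates). Camera axes: x right, y down, z forward; pixel columns grow to the right and rows downward; lengths in mm; the calibration is good to about 2 mm. A picture is of the moment at which its call begins. camera_info takes no time and is no camera call.
- job.job_done(): hands the job in, once; it reports no verdict.
Trained networks look in the newest picture that a camera, given by its name, has taken for a name from the list of things; names that differ only in an ending like _2 or _b are one class to them, and where a whole thing is asked for, a point or a joint stands for the part that bears it (a point fixed in the world has none). Each returns a list of dicts, best first, with "score" (0 to 1); they miss things now and then, are a little off and sometimes report something else, mostly with a low value. They report only what shows in the picture. A call takes as long as a camera call.
- models.cut_out(camera, name): "pixels" (384x512 bool, what is visible of it) and "rect" ([left, top, width, height] in pixels, round what is visible of it).
The state is a dict: "clock": time; "joints": joint angles; "qvel": joint speeds; "effort": joint torques, N m; "position": TCP position; "orientation": TCP orientation; "force": force on the tool from outside, world axes, zero at the start; "moment": the same for the moment, N m; "gripper_width": finger opening in mm.
Only numpy, scipy, OpenCV 4.12 (cv2) and the standard library are available. Lean on these libraries where they do the work, as an engineer would, in place of code of your own. Each camera call takes 0.05 s, during which the arm holds its last target.

## Working session

There is one attempt and no reset: what is moved stays moved. The work goes in short steps, Python scripts to look and compute and a tool call to move; the robot and the scene stay as the last step left them, time stands still between calls to the robot, and variables do not carry over. Pictures are saved under pics/ and viewed, and the job is handed in when it is done.

Besides the shell and the picture viewer there is one more tool, called after "Emit:" as name(argument=value, ...), one argument or row to a line, values as JSON. arm_command: Moves the arm, as the interface text tells. Its arguments: {"type":"object","properties":{"moves":{"type":"array"},"fingers":{"type":"number"}},"required":["moves"]}

```bash
mkdir -p pics; ls; python3 - <<'E'
from workcell import telemetry, imaging, job, models, env
import cv2,numpy as np
for n in ["scene","top"]:
    im=imaging.snapshot(n); cv2.imwrite(f"pics/{n}0.png",im[:,:,::-1]); 
    c=imaging.camera_info(n); print(n,c["vfov"],c["cx"],c["cy"],np.round(c["view"],4).tolist(), [k for k in c])
s=telemetry.sense(); print(s, env.tips_ahead)
E
```

```text
pics
scene 51.0352533627422 261.71507005266307 193.404691592237 [[0.3562, 0.9343, -0.0168, -157.9856], [0.4725, -0.1956, -0.8593, -156.9075], [-0.8061, 0.2982, -0.5111, 1927.886], [0.0, 0.0, 0.0, 1.0]] ['vfov', 'cx', 'cy', 'view']
top 57.48134863794622 262.05194664802093 187.84869579834742 [[-0.0274, -0.9996, 0.0028, -49.8627], [-0.9967, 0.0271, -0.0759, 539.6569], [0.0758, -0.0049, -0.9971, 1245.1375], [0.0, 0.0, 0.0, 1.0]] ['vfov', 'cx', 'cy', 'view']
{'clock': 0.1, 'joints': array([-1.3032024 ,  0.68991935, -0.19450849,  1.56622942,  0.15728153,
        0.90252627, -0.21515783]), 'qvel': array([-0.00051792, -0.00174173, -0.00027791, -0.00380277,  0.00215673,
       -0.00045653,  0.00188598]), 'effort': array([-2.96854356e-03, -5.40602911e+01, -1.27128672e+00, -1.58984506e+01,
        9.36933066e-03,  4.45874510e-03, -8.67078398e-06]), 'position': array([144.70635738, 607.42671158, 238.55476822]), 'orientation': array([ 0.55446062, -0.43867427,  0.55534664,  0.43786804]), 'force': array([-0.09275127,  0.98014107,  0.5603745 ]), 'moment': array([-0.00704921, -0.05259953, -0.03658785]), 'gripper_width': 85.44326143998224} 8.0
```

View pics/scene0.png

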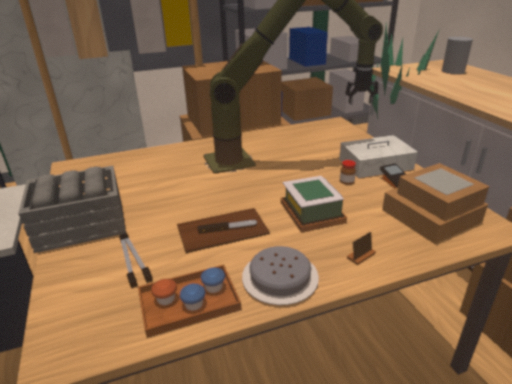

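View pics/top0.png

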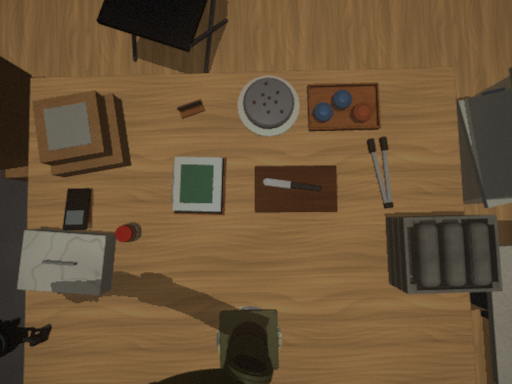

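The scene view shows the tin (~315,200), knife on the board (~225,227), jar at (348,172) and tongs at (133,262). In the top view the tin is at (198,184), the knife at (292,185) with its tip left (+y), and the board at (296,188). I'll zoom in and segment next.

```bash
cat > h.py <<'E'
import numpy as np,cv2
from workcell import imaging
def cam(n):
    c=imaging.camera_info(n); f=192/np.tan(np.radians(c["vfov"]/2)); return f,c["cx"],c["cy"],np.array(c["view"])
def proj(n,p):
    f,cx,cy,V=cam(n); p=np.atleast_2d(p); q=p@V[:3,:3].T+V[:3,3]; return np.c_[cx+f*q[:,0]/q[:,2],cy+f*q[:,1]/q[:,2]]
def unproj(n,uv,z):
    f,cx,cy,V=cam(n); uv=np.atleast_2d(uv); R=V[:3,:3]; o=-R.T@V[:3,3]
    d=np.c_[(uv[:,0]-cx)/f,(uv[:,1]-cy)/f,np.ones(len(uv))]@R
    return o+d*((z-o[2])/d[:,2])[:,None]
E
python3 - <<'E'
from workcell import imaging, models
from h import *
import json
out={}
for n in ["top","scene"]:
    im=cv2.imread(f"pics/{n}0.png")
    for k in ["tin","tin_lid","knife","board","jar","tongs"]:
        r=models.cut_out(n,k)
        for d in r[:1]:
            m=d["pixels"]; out[n+k]=m
            rc=cv2.minAreaRect(np.argwhere(m)[:,::-1].astype(np.float32))
            print(n,k,round(d["score"],2),m.sum(),np.round(rc[0],1),np.round(rc[1],1),round(rc[2],1))
np.savez("masks.npz",**out)
im=cv2.imread("pics/top0.png"); cv2.imwrite("pics/topz.png",cv2.resize(im[140:230,150:350],None,fx=4,fy=4,interpolation=cv2.INTER_CUBIC))
im=cv2.imread("pics/scene0.png"); cv2.imwrite("pics/scz.png",cv2.resize(im[150:260,165:365],None,fx=4,fy=4,interpolation=cv2.INTER_CUBIC))
im=cv2.imread("pics/top0.png"); cv2.imwrite("pics/gr.png",cv2.resize(im[284:384,0:120],None,fx=5,fy=5))
print(proj("top",[[0,0,0],[144.7,607.4,238]]),proj("scene",[[0,0,0],[144.7,607.4,238]]))
E
```

```text
top tin 0.61 3021 [198.9 185.1] [52.8 57.8] 1.8
top tin_lid 0.81 2585 [197.  183.3] [50.  53.7] 1.6
top knife 0.62 382 [292.4 184.4] [57.7  7.4] 7.6
top board 0.95 3378 [296.5 188.5] [47. 83.] 90.0
top jar 0.77 417 [128. 232.] [18. 26.] 90.0
top tongs 0.96 715 [381.7 172.4] [71.3 20.7] 80.5
scene tin 0.77 2689 [311.7 203.2] [52.8 61.8] 78.7
scene tin_lid 0.92 1158 [312.5 190.7] [28.1 55.2] 79.3
scene knife 0.59 352 [226.3 225.1] [ 7.9 57.7] 80.5
scene board 0.59 2213 [222.9 229. ] [31.4 89.1] 77.3
scene jar 0.55 332 [347.3 172. ] [15.1 24.4] 6.3
scene tongs 0.58 525 [133.4 258.6] [53.1 23.7] 71.6
[[248.03167706 339.58818251]
 [ 34.47198999 323.57979852]] [[228.7542947  160.66882903]
 [359.98370858 104.85589495]]
```

View pics/topz.png

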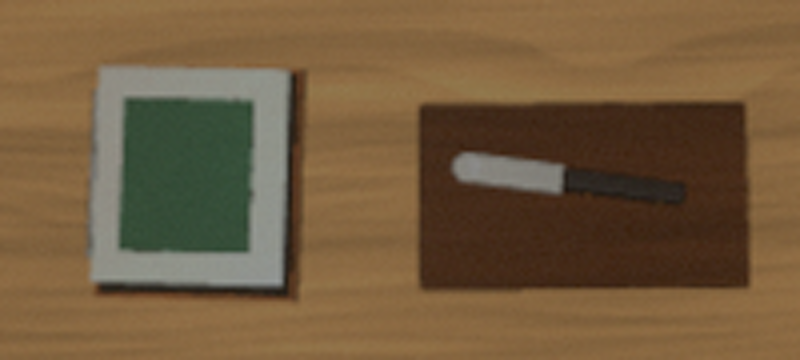

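View pics/scz.png

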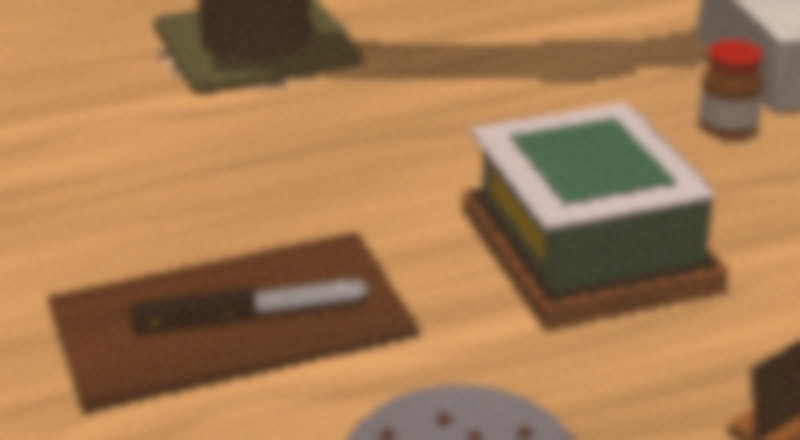

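View pics/gr.png

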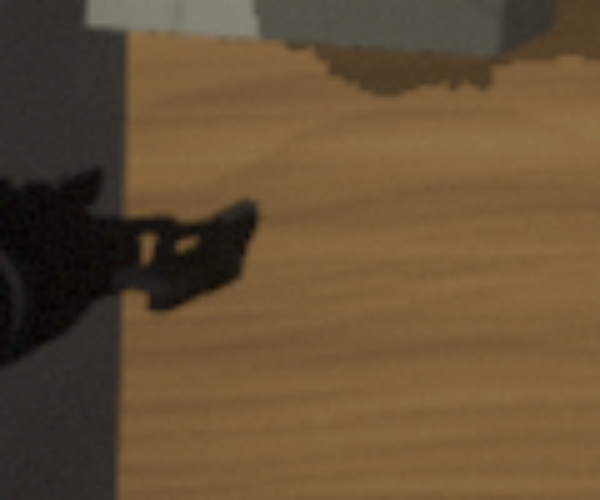

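```bash
cat > fit.py <<'E'
from h import *
from scipy.optimize import least_squares
T=lambda a:(np.array(a,float)+.5)/4-.5
bt=T([(420,103),(745,103),(748,287),(421,288)])+[150,140]
bs=T([(418,333),(85,411),(50,297),(358,234)])+[165,150]
# order: top TL(+x,+y), TR(+x,-y), BR(-x,-y), BL(-x,+y)
print("board sizes top", np.round(np.linalg.norm(np.diff(np.vstack([unproj("top",bt,12),unproj("top",bt[:1],12)]),axis=0),axis=1),1), "scene",np.round(np.linalg.norm(np.diff(np.vstack([unproj("scene",bs,12),unproj("scene",bs[:1],12)]),axis=0),axis=1),1))
print("board c",unproj("top",bt,12).mean(0),unproj("scene",bs,12).mean(0))
lt=T([(98,66),(292,71),(288,288),(90,284)])+[150,140]
ls=T([(711,196),(548,228),(471,128),(627,104)])+[165,150]
# TL: world +x,+y ; tin x = +y, tin y=-x
def lid(p):
    x,y,a,th=p
    c,s=np.cos(a),np.sin(a); 
    def loc(u,v,top):  # u distance from hinge forward, tin y v
        z=104*0+30+70; h=4 if top else 0
        return [75-(u*np.cos(th)-0)+0*h - h*np.sin(-th)*-1*0, v, z+u*np.sin(th)+h*np.cos(th)]
    L=np.array([loc(0,-92,1),loc(162,-92,1),loc(162,92,1),loc(0,92,1)])
    return np.c_[x+c*L[:,0]-s*L[:,1],y+s*L[:,0]+c*L[:,1],L[:,2]]
def res(p): return np.r_[(proj("top",lid(p))-lt).ravel(),(proj("scene",lid(p))-ls).ravel()]
r=least_squares(res,[450,200,1.57,0.0],x_scale=[100,100,1,.1])
print("tin",np.round(r.x,3),np.round(r.fun.reshape(-1,2),1).tolist())
r0=least_squares(lambda q:res(np.r_[q,0]),[450,200,1.57],x_scale=[100,100,1]); print(np.round(r0.x,3),r0.cost,r.cost)
kt=T([(451,167),(685,193)])+[150,140]; print("knife top",unproj("top",kt[0],23.5+0),unproj("top",kt[1],30))
ks=T([(370,289),(133,316)])+[165,150]; print("knife sc",unproj("scene",ks[0],23.5),unproj("scene",ks[1],24))
E
python3 fit.py
```

```text
board sizes top [297.4 168.  296.2 168.8] scene [292.5 173.6 294.7 169.7]
board c [ 533.70579196 -186.34739377   12.        ] [ 540.27856552 -186.19334042   12.        ]
tin [ 5.53151e+02  1.60331e+02  1.52100e+00 -1.50000e-02] [[0.2, -0.2], [-0.5, -0.3], [-1.2, -0.4], [-0.0, -0.5], [0.6, -0.9], [-1.2, -0.1], [-0.7, 0.3], [-0.8, -1.0]]
[553.423 160.101   1.522] 3.9268509275902006 3.6151669071050465
knife top [[561.28266931 -66.38022995  23.5       ]] [[ 531.53726804 -275.63322725   30.        ]]
knife sc [[564.55887688 -63.318947    23.5       ]] [[ 525.29431964 -270.52515359   24.        ]]
```

```bash
cat > ef.py <<'E'
from h import *
from scipy.optimize import least_squares
from scipy.ndimage import gaussian_filter,map_coordinates
C={n:cam(n) for n in("top","scene")}
def pj(n,P,off):
    f,cx,cy,V=C[n]; q=P@V[:3,:3].T+V[:3,3]; return np.c_[cx+f*q[:,0]/q[:,2],cy+f*q[:,1]/q[:,2]]+off
IM={n:gaussian_filter(np.load(f"avg_{n}.npy"),(0.7,0.7,0)) for n in C}
def tf(p,L):
    x,y,a=p; c,s=np.cos(a),np.sin(a); return np.c_[x+c*L[:,0]-s*L[:,1],y+s*L[:,0]+c*L[:,1],L[:,2]]
def lidpt(u,v,k,th,h): # tin frame
    return [75-u*np.cos(th)+k*np.sin(th)*1.0, v, h+70+u*np.sin(th)+k*np.cos(th)]
def edges(p):
    tin=p[:3];h=p[3];th=p[4];bd=p[5:8]
    E=[]
    A=lambda pts:tf(tin,np.array(pts,float))
    l=lambda u,v,k:lidpt(u,v,k,th,h)
    # lid
    fr=lambda k:A([l(162,-92,k),l(162,92,k)]); px=lambda k:A([l(0,-92,k),l(162,-92,k)])
    nx=lambda k:A([l(0,92,k),l(162,92,k)]); bk=lambda k:A([l(0,-92,k),l(0,92,k)])
    E+=[("top",fr(4),"fr"),("top",px(4),"px"),("top",nx(4),"nx"),
        ("scene",fr(0),"fr"),("scene",px(0),"px"),("scene",nx(4),"nx"),("scene",bk(4),"bk")]
    # tin bottom/ block
    E+=[("scene",A([[-75,-90,h],[75,-90,h]]),"tinbot"),
        ("scene",A([[-90,-105,0],[90,-105,0]]),"blkpx"),("scene",A([[-90,-105,0],[-90,105,0]]),"blkfr"),("scene",A([[-75,-90,h],[-75,-90,h+66]]),"corner")]
    if 1: E+=[("top",A([[-90,-105,h],[-90,105,h]]),"blkfrT")]
    B=lambda pts:tf(bd,np.array(pts,float))
    c=[[150,85],[150,-85],[-150,-85],[-150,85]]
    # board x axis: -y world approx (yaw given) ; use both views
    for i in range(4):
        for n in C:
            q=[c[i]+[12],c[(i+1)%4]+[12]]
            E.append((n,B(q),f"b{i}"))
    return E
def offs(p): return {"top":p[8:10],"scene":p[10:12]}
def measure(p,w=3.0):
    M=[]
    for n,P,name in edges(p):
        a,b=pj(n,P,offs(p)[n]); L=np.linalg.norm(b-a); d=(b-a)/L; nr=np.array([-d[1],d[0]])
        t=np.linspace(.12,.88,max(8,int(L))); pts=a+np.outer(t,b-a)
        s=np.arange(-w,w+.01,.1)
        g=pts[:,None]+s[None,:,None]*nr
        I=np.stack([map_coordinates(IM[n][:,:,k],[g[:,:,1].ravel(),g[:,:,0].ravel()],order=1).reshape(g.shape[:2]) for k in range(3)],-1)
        # average profile in 3 segments along edge
        S=[]
        for idx in np.array_split(np.arange(len(t)),3):
            pr=I[idx].mean(0); G=np.linalg.norm(np.gradient(pr,axis=0),axis=1)
            j=G.argmax(); lo,hi=max(0,j-8),min(len(s),j+9); wt=G[lo:hi]-G[lo:hi].min()*0.9
            S.append((t[idx].mean(),(wt*s[lo:hi]).sum()/wt.sum(),G[j]))
        M.append((n,name,S,nr,a,b))
    return M
def solve(p,it=6,w=3.0,skip=()):
    for k in range(it):
        M=measure(p,w if k<2 else 2.0)
        def res(q):
            R=[]
            for (n,P,name),(n2,nm,S,nr,a,b) in zip(edges(q),M):
                if (n,name) in skip: continue
                A,B=pj(n,P,offs(q)[n])
                for t,s,g in S:
                    R.append((((A+t*(B-A))-(a+t*(b-a)))@nr-s)*3)
            return np.r_[R,(q[8:12])/0.5, q[4]/0.1]
        r=least_squares(res,p,loss="soft_l1",x_scale=[10,10,.1,10,.05,10,10,.1,1,1,1,1]); p=r.x
    return p,r,measure(p,2.0)
E
python3 - <<'E'
from workcell import imaging
import numpy as np
for n in("top","scene"):
    a=np.mean([imaging.snapshot(n).astype(float) for _ in range(5)],0); np.save(f"avg_{n}.npy",a)
E
python3 - <<'E'
from ef import *
p0=np.array([553,160,1.521,25,0,536,-186,1.57,0,0,0,0])
# board yaw: which side is 300 long: along y -> board x along +-y
for h in(15,25):
    p0[3]=h
    p,r,M=solve(p0.copy())
    print(np.round(p,3),r.cost)
for m in M: print(m[0],m[1],[(round(s,2),round(g,1)) for _,s,g in m[2]])
J=r.jac; print("sd",np.round(np.sqrt(np.diag(np.linalg.inv(J.T@J))),3))
E
```

```text
[ 5.54638e+02  1.60553e+02  1.48200e+00  2.53640e+01  3.90000e-02
  5.35406e+02 -1.86539e+02  1.55400e+00 -4.10000e-02  4.82000e-01
  1.50000e-01 -9.00000e-03] 59.58997239675636
[ 5.54640e+02  1.60538e+02  1.48300e+00  2.53810e+01  3.90000e-02
  5.35423e+02 -1.86542e+02  1.55400e+00 -4.20000e-02  4.86000e-01
  1.50000e-01 -1.00000e-02] 59.60525166280834
top fr [(np.float64(0.41), np.float64(7.6)), (np.float64(-0.29), np.float64(7.4)), (np.float64(-0.64), np.float64(7.5))]
top px [(np.float64(0.29), np.float64(3.3)), (np.float64(-0.15), np.float64(3.7)), (np.float64(-0.77), np.float64(4.0))]
top nx [(np.float64(0.39), np.float64(7.1)), (np.float64(-0.22), np.float64(7.1)), (np.float64(-0.55), np.float64(7.2))]
scene fr [(np.float64(0.38), np.float64(6.3)), (np.float64(-0.01), np.float64(6.4)), (np.float64(-0.21), np.float64(4.5))]
scene px [(np.float64(0.91), np.float64(6.8)), (np.float64(0.38), np.float64(6.8)), (np.float64(-0.18), np.float64(6.8))]
scene nx [(np.float64(-1.74), np.float64(4.2)), (np.float64(0.32), np.float64(3.0)), (np.float64(-0.32), np.float64(3.1))]
scene bk [(np
[... 1080 characters left out ...]
.float64(4.4))]
scene b1 [(np.float64(-1.58), np.float64(6.0)), (np.float64(-1.57), np.float64(6.0)), (np.float64(-1.53), np.float64(5.9))]
top b2 [(np.float64(0.11), np.float64(3.6)), (np.float64(0.21), np.float64(3.6)), (np.float64(0.48), np.float64(3.9))]
scene b2 [(np.float64(0.07), np.float64(4.5)), (np.float64(0.01), np.float64(4.1)), (np.float64(0.03), np.float64(4.5))]
top b3 [(np.float64(0.04), np.float64(4.7)), (np.float64(0.09), np.float64(4.7)), (np.float64(-0.12), np.float64(3.9))]
scene b3 [(np.float64(-0.02), np.float64(4.6)), (np.float64(-0.02), np.float64(4.4)), (np.float64(-0.17), np.float64(4.4))]
sd [1.968 1.524 0.012 1.571 0.013 2.104 1.342 0.007 0.37  0.568 0.387 0.314]
```

```bash
python3 - <<'E'
from ef import *
p0=np.array([553,160,1.521,25,0,536,-186,1.57,0,0,0,0])
base=(("scene","b1"),("top","blkfrT"),("scene","corner"))
for extra in ((),(("scene","tinbot"),),(("scene","nx"),),(("scene","px"),("scene","nx"))):
    p,r,M=solve(p0.copy(),skip=base+extra)
    print(np.round(p,3),round(r.cost,1))
    if not extra:
        for m in M: print(m[0],m[1],[float(round(s,2)) for _,s,g in m[2]])
        J=r.jac; print("sd",np.round(np.sqrt(np.diag(np.linalg.inv(J.T@J))),3)); p1=p
for n in C:
    im=IM[n].copy().astype(np.uint8)[:,:,::-1]; x0,y0=(150,140) if n=="top" else (265,150)
    w,h=(200,90) if n=="top" else (100,90); s=4 if n=="top" else 7
    Z=cv2.resize(im[y0:y0+h,x0:x0+w],None,fx=s,fy=s,interpolation=cv2.INTER_CUBIC)
    for nn,P,_ in edges(p1):
        if nn==n:
            a,b=((pj(n,P,offs(p1)[n])-[x0,y0]+.5)*s-.5).round().astype(int); cv2.line(Z,tuple(map(int,a)),tuple(map(int,b)),(0,0,255),1)
    cv2.imwrite(f"pics/fit_{n}.png",Z)
E
```

```text
[ 5.52408e+02  1.60904e+02  1.52800e+00  2.13230e+01  6.20000e-02
  5.32900e+02 -1.86133e+02  1.55300e+00  6.10000e-02 -2.08000e-01
  6.70000e-02  2.40000e-02] 32.9
top fr [-0.32, -0.36, -0.04]
top px [-0.22, -0.14, -0.19]
top nx [0.02, -0.12, 0.2]
scene fr [-0.13, 0.0, 0.26]
scene px [1.02, 0.59, 0.11]
scene nx [-1.73, -1.78, 0.0]
scene bk [1.41, -1.75, -1.75]
scene tinbot [-0.08, -0.05, 0.03]
scene blkpx [-0.22, -0.2, -0.14]
scene blkfr [0.4, 0.58, 0.59]
scene corner [-1.33, -0.3, -1.75]
top blkfrT [-0.48, -0.95, -0.42]
top b0 [-0.12, 0.2, 0.07]
scene b0 [0.21, 0.3, 0.27]
top b1 [0.2, 0.33, 0.2]
scene b1 [-1.7, -1.7, -1.69]
top b2 [0.14, 0.22, 0.48]
scene b2 [0.07, -0.01, 0.03]
top b3 [0.06, 0.1, -0.13]
scene b3 [0.37, 0.32, 0.2]
sd [1.596 1.466 0.01  1.178 0.01  1.74  1.32  0.007 0.366 0.458 0.371 0.28 ]
[ 5.52351e+02  1.59959e+02  1.52800e+00  1.55300e+01  1.06000e-01
  5.32938e+02 -1.86215e+02  1.55400e+00  7.50000e-02 -1.98000e-01
  7.10000e-02  1.70000e-02] 38.1
[ 5.54113e+02  1.61375e+02  1.52200e+00  2.60700e+01  2.70000e-02
  5.34508e+02 -1.86738e+02  1.55400e+00 -2.90000e-02  2.64000e-01
  2.19000e-01 -1.54000e-01] 15.3
[ 5.54829e+02  1.61856e+02  1.52100e+00  2.42170e+01  2.50000e-02
  5.34983e+02 -1.86833e+02  1.55400e+00 -0.00000e+00  3.94000e-01
  2.75000e-01 -1.64000e-01] 12.6
```

View pics/fit_scene.png

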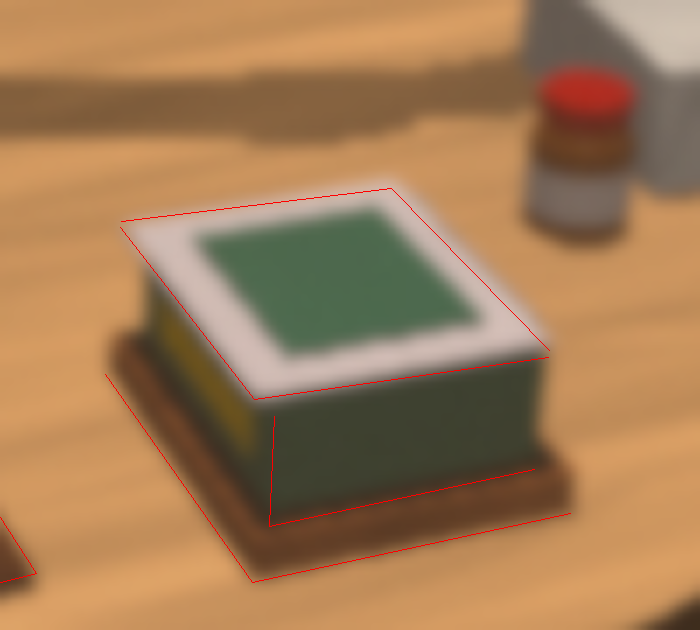

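```bash
cat > run2.py <<'E'
from ef import *
p0=np.array([554.5,161.5,1.521,25,0.026,534.7,-186.8,1.554,0,0.3,.2,-.1])
base=(("scene","b1"),("top","blkfrT"),("scene","corner"))
for extra in ((),(("scene","tinbot"),),(("scene","nx"),),(("scene","bk"),),(("scene","blkfr"),("scene","blkpx"))):
    p,r,M=solve(p0.copy(),skip=base+extra)
    print(np.round(p,3).tolist(),round(r.cost,1))
    if not extra:
        for m in M: print(m[0],m[1],[float(round(s,2)) for _,s,g in m[2]])
        p1=p; np.save("p1.npy",p)
for n in C:
    im=IM[n].copy().astype(np.uint8)[:,:,::-1]; x0,y0=(150,140) if n=="top" else (265,150)
    w,h=(200,90) if n=="top" else (100,90); s=4 if n=="top" else 7
    Z=cv2.resize(im[y0:y0+h,x0:x0+w],None,fx=s,fy=s,interpolation=cv2.INTER_CUBIC)
    for nn,P,_ in edges(p1):
        if nn==n:
            a,b=((pj(n,P,offs(p1)[n])-[x0,y0]+.5)*s-.5).round().astype(int); cv2.line(Z,tuple(map(int,a)),tuple(map(int,b)),(0,0,255),1)
    cv2.imwrite(f"pics/fit2_{n}.png",Z)
E
python3 run2.py
```

```text
[552.427, 160.917, 1.528, 21.363, 0.062, 532.884, -186.172, 1.553, 0.068, -0.202, 0.077, 0.028] 33.1
top fr [-0.31, -0.36, -0.05]
top px [-0.22, -0.14, -0.19]
top nx [-0.1, -0.19, 0.2]
scene fr [-0.13, -0.0, 0.26]
scene px [1.02, 0.59, 0.11]
scene nx [-1.73, -1.78, 0.01]
scene bk [1.4, -1.76, -1.76]
scene tinbot [-0.08, -0.05, 0.03]
scene blkpx [-0.22, -0.2, -0.19]
scene blkfr [0.4, 0.57, 0.58]
scene corner [-1.33, -0.29, -1.75]
top blkfrT [-0.47, -0.95, -0.43]
top b0 [-0.14, 0.19, 0.04]
scene b0 [0.21, 0.3, 0.27]
top b1 [0.2, 0.08, 0.2]
scene b1 [-1.7, -1.7, -1.69]
top b2 [0.15, 0.23, 0.49]
scene b2 [0.07, -0.01, 0.03]
top b3 [0.07, 0.11, -0.12]
scene b3 [0.37, 0.31, 0.2]
[552.332, 159.886, 1.527, 15.437, 0.106, 532.91, -186.143, 1.553, 0.054, -0.196, 0.058, 0.016] 38.3
[554.055, 161.374, 1.522, 26.111, 0.026, 534.457, -186.796, 1.554, -0.005, 0.247, 0.233, -0.152] 15.0
[553.045, 161.108, 1.519, 22.049, 0.054, 533.312, -186.404, 1.553, 0.061, -0.085, 0.157, -0.038] 20.0
[552.602, 159.689, 1.529, 22.735, 0.072, 532.579, -185.673, 1.553, 0.075, -0.157, -0.026, 0.392] 28.6
```

View pics/fit2_scene.png

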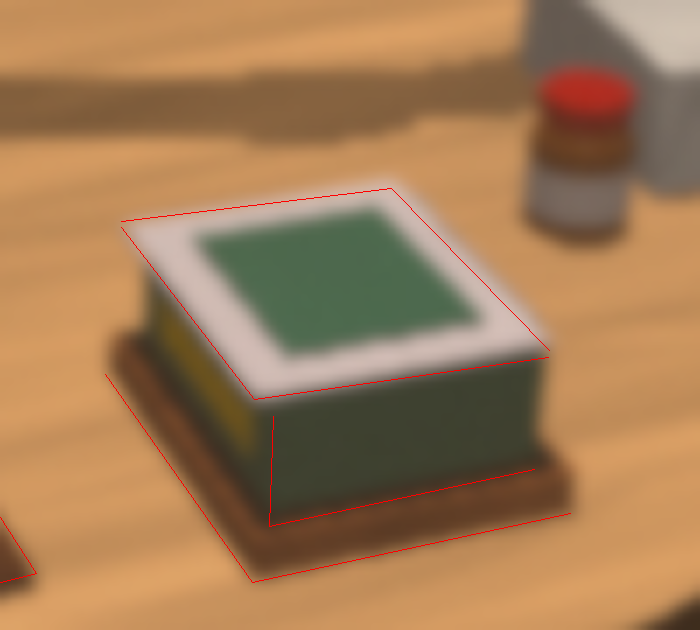

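View pics/fit2_top.png

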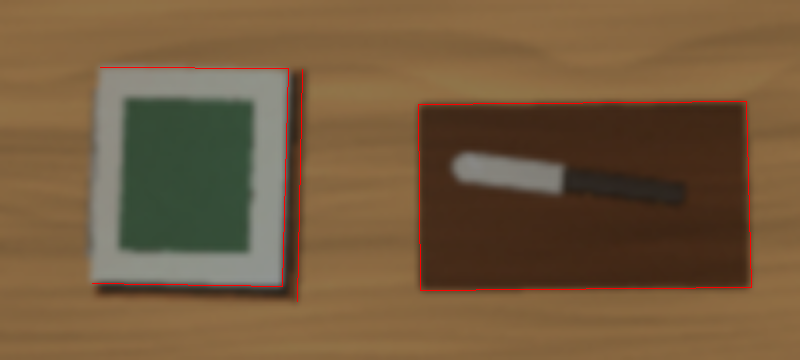

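```bash
cat > pf.py <<'E'
from ef import *
Z=lambda a:(np.array(a,float)+.5)/7-.5+[265,150]
def pts(p):
    h,th=p[3],p[4]; l=lambda u,v,k:lidpt(u,v,k,th,h)
    S=[l(162,92,4),l(0,92,4),l(0,-92,4),l(162,-92,0),[-90,-105,0],[90,-105,0],[-75,-90,h],[75,-90,h]]
    T_=[l(0,-92,4),l(162,-92,4),l(162,92,4),l(0,92,4)]
    return tf(p[:3],np.array(S)),tf(p[:3],np.array(T_))
ms=Z([(119,222),(398,179),(551,346),(253,402),(260,574),(572,511),(268,522),(538,463)])
mt=(np.array([(98,66),(292,71),(288,288),(90,284)])+.5)/4-.5+[150,140]
def res(p):
    S,T_=pts(p); return np.r_[(pj("scene",S,p[7:9])-ms).ravel(),(pj("top",T_,p[5:7])-mt).ravel(),p[5:9]/.7*0.5,p[4]/.2]
r=least_squares(res,[554,161,1.52,25,0,0,0,0,0],x_scale=[10,10,.1,10,.05,1,1,1,1],loss="soft_l1",f_scale=.5)
print(np.round(r.x,3),r.cost); print(np.round(res(r.x)[:24].reshape(-1,2),2).tolist())
J=r.jac; print(np.round(np.sqrt(np.diag(np.linalg.inv(J.T@J)))*.4,3))
for n in C:
    f,cx,cy,V=C[n]; print(n,"campos",np.round(-V[:3,:3].T@V[:3,3]))
E
python3 pf.py
python3 - <<'E'
import cv2
im=cv2.imread("pics/top0.png"); cv2.imwrite("pics/edge.png",cv2.resize(im[60:90,20:470],None,fx=1.7,fy=8))
E
```

```text
[ 5.52375e+02  1.61388e+02  1.52000e+00  2.36340e+01  2.20000e-02
  2.83000e-01  4.40000e-02  3.36000e-01 -4.15000e-01] 2.0049309729128053
[[0.66, 0.18], [-0.41, 0.35], [-0.02, -0.33], [0.17, 0.02], [-1.1, 0.63], [0.03, -0.05], [0.26, -0.55], [-0.2, 0.02], [0.68, 0.31], [-0.53, 0.02], [-1.29, -0.1], [0.36, -0.22]]
[1.784 1.877 0.006 1.744 0.01  0.515 0.503 0.477 0.402]
top campos [ 442.  -58. 1283.]
scene campos [1685. -458.  848.]
```

View pics/edge.png

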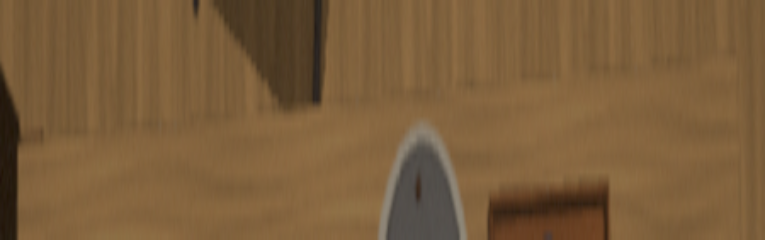

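```bash
cat > mv.py <<'E'
import numpy as np, json
from scipy.spatial.transform import Rotation as R, Slerp
from workcell import telemetry
def pose():
    s=telemetry.sense(); q=s["orientation"]; return np.array(s["position"]),R.from_quat([q[1],q[2],q[3],q[0]]),s
def rows(wps,start=None):
    """wps: list of (pos,Rot,nrows)"""
    p0,R0,s=pose(); 
    out=[];p,r=p0,R0
    for q,rr,n in wps:
        sl=Slerp([0,1],R.concatenate([r,rr]))
        for i in range(1,n+1):
            t=i/n; P=p+(np.array(q)-p)*t; Q=sl(t)
            d=R0.inv().apply(P-p0); a=np.degrees((R0.inv()*Q).as_rotvec())
            out.append({k:float(v) for k,v in zip(("tx","ty","tz","ax","ay","az"),[*np.round(d,1),*np.round(a,1)])})
        p,r=np.array(q),rr
    print("t",round(s["clock"],2),"pos",np.round(p0,1),"F",np.round(s["force"],1),"w",round(s["gripper_width"],1)); print(json.dumps(out)); return out
def down(yaw):  # tool x down, knife heading yaw; tool z = knife heading -90deg
    z=np.array([np.sin(yaw),-np.cos(yaw),0]); x=np.array([0,0,-1.]); y=np.cross(z,x); return R.from_matrix(np.c_[x,y,z])
E
python3 - <<'E'
from mv import *
D=down(1.429)
rows([((340,460,240),R.from_rotvec([0,0,0])*pose()[1],5),((530,150,240),D,7)])
from h import *
T=lambda a:(np.array(a,float)+.5)/4-.5
kt=T([(451,167),(685,193)])+[150,140]; a=unproj("top",kt[0],23.5)[0];b=unproj("top",kt[1],33)[0]
print(a,b,np.arctan2(*(a-b)[[1,0]]),(a+b)/2, np.linalg.norm(a-b))
E
```

```text
t 1.2 pos [144.8 608.  239.3] F [-0.9 -0.3 -0.4] w 85.6
[{"tx": -0.1, "ty": -44.8, "tz": -19.8, "ax": 0.0, "ay": 0.0, "az": 0.0}, {"tx": -0.3, "ty": -89.7, "tz": -39.5, "ax": 0.0, "ay": 0.0, "az": 0.0}, {"tx": -0.4, "ty": -134.5, "tz": -59.3, "ax": 0.0, "ay": 0.0, "az": 0.0}, {"tx": -0.6, "ty": -179.4, "tz": -79.0, "ax": 0.0, "ay": 0.0, "az": 0.0}, {"tx": -0.7, "ty": -224.2, "tz": -98.8, "ax": 0.0, "ay": 0.0, "az": 0.0}, {"tx": -0.7, "ty": -260.9, "tz": -135.6, "ax": 12.1, "ay": 0.0, "az": -0.0}, {"tx": -0.7, "ty": -297.5, "tz": -172.4, "ax": 24.2, "ay": 0.0, "az": -0.0}, {"tx": -0.7, "ty": -334.2, "tz": -209.2, "ax": 36.3, "ay": 0.0, "az": -0.0}, {"tx": -0.7, "ty": -370.9, "tz": -246.0, "ax": 48.4, "ay": 0.0, "az": -0.0}, {"tx": -0.7, "ty": -407.5, "tz": -282.8, "ax": 60.5, "ay": 0.0, "az": -0.0}, {"tx": -0.7, "ty": -444.2, "tz": -319.6, "ax": 72.6, "ay": 0.0, "az": -0.0}, {"tx": -0.7, "ty": -480.9, "tz": -356.3, "ax": 84.7, "ay": 0.0, "az": -0.0}]
[561.28266931 -66.38022995  23.5       ] [ 531.32307939 -275.11308056   33.        ] 1.4282391651777753 [ 546.30287435 -170.74665525   28.25      ] 211.08583550544455
```

Emit:
arm_command(
  moves=[
    {"tx":0,"ty":-45,"tz":-20,"ax":4},
    {"tx":0,"ty":-90,"tz":-40,"ax":10},
    {"tx":0,"ty":-135,"tz":-60,"ax":17},
    {"tx":0,"ty":-180,"tz":-80,"ax":24},
    {"tx":0,"ty":-224,"tz":-99,"ax":31},
    {"tx":0,"ty":-261,"tz":-136,"ax":38},
    {"tx":0,"ty":-298,"tz":-172,"ax":45},
    {"tx":0,"ty":-334,"tz":-209,"ax":53},
    {"tx":0,"ty":-371,"tz":-246,"ax":61},
    {"tx":0,"ty":-408,"tz":-283,"ax":69},
    {"tx":0,"ty":-444,"tz":-320,"ax":77},
    {"tx":0,"ty":-481,"tz":-356,"ax":84.7},
  ],
  fingers=1,
)

```text
schema error: expected keys tx, ty, tz, ax, ay, az
```

```bash
python3 - <<'E'
from mv import *
D=down(1.4285)
rows([((540,-100,200),D,5),((542.8,-195.5,110),D,3),((542.8,-195.5,110),D,1)])
print(D.as_matrix(),pose()[1].as_matrix(),pose()[2]["joints"])
E
```

```text
t 1.2 pos [144.8 608.  239.3] F [-0.9 -0.3 -0.4] w 85.6
[{"tx": 7.8, "ty": -109.7, "tz": -119.4, "ax": 17.0, "ay": 0.0, "az": -0.0}, {"tx": 15.7, "ty": -219.4, "tz": -238.9, "ax": 33.9, "ay": 0.0, "az": -0.0}, {"tx": 23.5, "ty": -329.1, "tz": -358.3, "ax": 50.9, "ay": 0.0, "az": -0.0}, {"tx": 31.4, "ty": -438.8, "tz": -477.8, "ax": 67.8, "ay": 0.0, "az": -0.0}, {"tx": 39.2, "ty": -548.5, "tz": -597.2, "ax": 84.8, "ay": 0.0, "az": -0.0}, {"tx": 69.2, "ty": -556.8, "tz": -628.0, "ax": 84.8, "ay": 0.0, "az": -0.0}, {"tx": 99.2, "ty": -565.1, "tz": -658.7, "ax": 84.8, "ay": 0.0, "az": -0.0}, {"tx": 129.2, "ty": -573.3, "tz": -689.5, "ax": 84.8, "ay": 0.0, "az": -0.0}, {"tx": 129.2, "ty": -573.3, "tz": -689.5, "ax": 84.8, "ay": 0.0, "az": -0.0}]
[[ 0.          0.1418166   0.98989295]
 [ 0.          0.98989295 -0.1418166 ]
 [-1.          0.          0.        ]] [[ 1.34561641e-05 -9.72798970e-01  2.31650953e-01]
 [ 1.19793795e-04  2.31650953e-01  9.72798963e-01]
 [-9.99999993e-01  1.46602044e-05  1.19652414e-04]] [-1.30320435  0.68909598 -0.19460802  1.56527043  0.15730953  0.90249072
 -0.21511331]
```

All six keys are needed in every row.

Emit:
arm_command(
  moves=[
    {"tx":0,"ty":-45,"tz":-20,"ax":4,"ay":0,"az":0},
    {"tx":0,"ty":-90,"tz":-40,"ax":10,"ay":0,"az":0},
    {"tx":0,"ty":-135,"tz":-60,"ax":17,"ay":0,"az":0},
    {"tx":0,"ty":-180,"tz":-80,"ax":24,"ay":0,"az":0},
    {"tx":0,"ty":-224,"tz":-99,"ax":31,"ay":0,"az":0},
    {"tx":0,"ty":-261,"tz":-136,"ax":38,"ay":0,"az":0},
    {"tx":0,"ty":-298,"tz":-172,"ax":45,"ay":0,"az":0},
    {"tx":0,"ty":-334,"tz":-209,"ax":53,"ay":0,"az":0},
    {"tx":0,"ty":-371,"tz":-246,"ax":61,"ay":0,"az":0},
    {"tx":0,"ty":-408,"tz":-283,"ax":69,"ay":0,"az":0},
    {"tx":0,"ty":-444,"tz":-320,"ax":77,"ay":0,"az":0},
    {"tx":0,"ty":-481,"tz":-356,"ax":84.7,"ay":0,"az":0},
  ],
  fingers=1,
)

```text
clock: 2.7
position: [531.0, 149.0, 239.5]
orientation: [0.705, 0.052, 0.705, -0.051]
force: [0.6, 1.2, 0.1]
gripper_width: 85.3
```

```bash
python3 - <<'E'
from mv import *
D=down(1.4285)
rows([((540,-100,200),D,5),((542.8,-195.5,110),D,3),((542.8,-195.5,110),D,1)])
print(pose()[1].as_matrix(),pose()[2]["joints"])
E
```

```text
t 2.7 pos [531.  149.  239.5] F [0.6 1.2 0.1] w 85.3
[{"tx": 7.9, "ty": -49.0, "tz": 9.0, "ax": -0.0, "ay": 0.0, "az": -0.0}, {"tx": 15.7, "ty": -98.0, "tz": 18.0, "ax": -0.1, "ay": 0.0, "az": -0.0}, {"tx": 23.6, "ty": -147.0, "tz": 27.0, "ax": -0.1, "ay": 0.0, "az": -0.0}, {"tx": 31.5, "ty": -196.1, "tz": 36.0, "ax": -0.1, "ay": 0.0, "az": -0.0}, {"tx": 39.4, "ty": -245.1, "tz": 45.0, "ax": -0.2, "ay": 0.0, "az": -0.0}, {"tx": 69.3, "ty": -276.5, "tz": 50.5, "ax": -0.2, "ay": 0.0, "az": -0.0}, {"tx": 99.3, "ty": -307.8, "tz": 56.0, "ax": -0.2, "ay": 0.0, "az": -0.0}, {"tx": 129.3, "ty": -339.2, "tz": 61.6, "ax": -0.2, "ay": 0.0, "az": -0.0}, {"tx": 129.3, "ty": -339.2, "tz": 61.6, "ax": -0.2, "ay": 0.0, "az": -0.0}]
[[ 3.90504287e-04  1.44954738e-01  9.89438210e-01]
 [ 5.42951759e-04  9.89438109e-01 -1.44954937e-01]
 [-9.99999776e-01  5.93822741e-04  3.07676394e-04]] [-0.45731377  0.59513309  0.16526141  1.80168134 -0.13554056  0.7551837
 -0.36661366]
```

Emit:
arm_command(
  moves=[
    {"tx":8,"ty":-49,"tz":9,"ax":0,"ay":0,"az":0},
    {"tx":16,"ty":-98,"tz":18,"ax":0,"ay":0,"az":0},
    {"tx":24,"ty":-147,"tz":27,"ax":0,"ay":0,"az":0},
    {"tx":32,"ty":-196,"tz":36,"ax":0,"ay":0,"az":0},
    {"tx":40,"ty":-245,"tz":45,"ax":0,"ay":0,"az":0},
    {"tx":70,"ty":-277,"tz":51,"ax":0,"ay":0,"az":0},
    {"tx":100,"ty":-308,"tz":56,"ax":0,"ay":0,"az":0},
    {"tx":130,"ty":-339,"tz":61.5,"ax":-0.2,"ay":0,"az":0},
    {"tx":160,"ty":-339,"tz":61.5,"ax":-0.2,"ay":0,"az":0},
    {"tx":160,"ty":-339,"tz":61.5,"ax":-0.2,"ay":0,"az":0},
  ],
)

```text
clock: 3.95
position: [541.9, -193.5, 77.4]
orientation: [0.704, 0.049, 0.707, -0.048]
force: [-0.3, 0.1, 0.4]
gripper_width: 85.4
```

```bash
python3 - <<'E'
from mv import *
from workcell import imaging
import cv2
rows([((542.8,-195.5,23),down(1.4285),3)])
im=imaging.snapshot("top");a=cv2.resize(im[140:230,240:350],None,fx=5,fy=5,interpolation=cv2.INTER_CUBIC)
im=imaging.snapshot("scene");b=cv2.resize(im[170:260,170:280],None,fx=5,fy=5,interpolation=cv2.INTER_CUBIC)
cv2.imwrite("pics/a1.png",np.vstack([a,b])[:,:,::-1][::1,::1]); cv2.imwrite("pics/a1.png",cv2.resize(np.hstack([a,b])[:,:,::-1],(800,330)))
E
```

```text
t 3.95 pos [ 541.9 -193.5   77.4] F [-0.3  0.1  0.4] w 85.4
[{"tx": 18.1, "ty": -0.6, "tz": 0.5, "ax": 0.1, "ay": -0.1, "az": -0.0}, {"tx": 36.3, "ty": -1.3, "tz": 1.0, "ax": 0.2, "ay": -0.2, "az": -0.0}, {"tx": 54.4, "ty": -1.9, "tz": 1.4, "ax": 0.2, "ay": -0.3, "az": -0.1}]
```

View pics/a1.png

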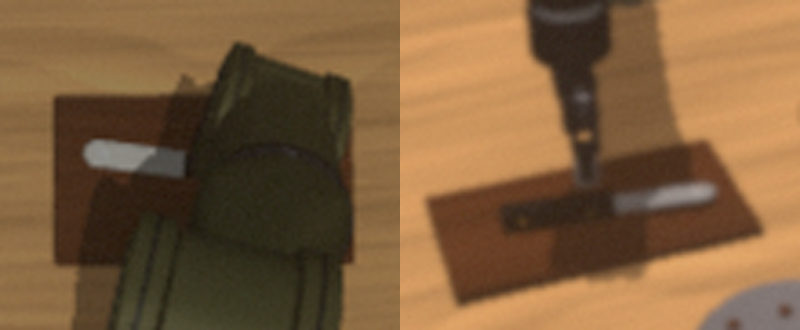

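Top shows the gripper over the handle. In the scene view the fingers are centred over the handle's front half. Next: descend.

Emit:
arm_command(
  moves=[
    {"tx":18,"ty":-1,"tz":0.5,"ax":0.1,"ay":0,"az":0},
    {"tx":36,"ty":-1.5,"tz":1,"ax":0.2,"ay":0,"az":0},
    {"tx":50,"ty":-2,"tz":1.4,"ax":0.2,"ay":0,"az":0},
    {"tx":50,"ty":-2,"tz":1.4,"ax":0.2,"ay":0,"az":0},
    {"tx":50,"ty":-2,"tz":1.4,"ax":0.2,"ay":0,"az":0},
  ],
)

```text
clock: 4.68
position: [544.6, -196.3, 29.3]
orientation: [0.705, 0.05, 0.705, -0.05]
force: [0.0, -0.2, 0.4]
gripper_width: 85.9
```

```bash
python3 - <<'E'
from mv import *
rows([((542.8,-195.5,23),down(1.4285),1)]); print(pose()[1].as_matrix()[:,0])
E
```

```text
t 4.67 pos [ 544.6 -196.3   29.3] F [ 0.  -0.2  0.4] w 85.9
[{"tx": 6.3, "ty": 0.5, "tz": -1.9, "ax": 0.1, "ay": 0.0, "az": 0.0}]
[ 8.99365724e-05 -3.40085049e-05 -9.99999995e-01]
```

Emit:
arm_command(
  moves=[
    {"tx":0,"ty":0.5,"tz":-2,"ax":0,"ay":0,"az":0},
    {"tx":0,"ty":0.5,"tz":-2,"ax":0,"ay":0,"az":0},
    {"tx":0,"ty":0.5,"tz":-2,"ax":0,"ay":0,"az":0},
    {"tx":0,"ty":0.5,"tz":-2,"ax":0,"ay":0,"az":0},
  ],
  fingers=-0.3,
)

```text
clock: 5.18
position: [542.7, -195.4, 29.4]
orientation: [0.705, 0.05, 0.705, -0.05]
force: [-0.1, -0.7, -1.2]
gripper_width: 29.9
```

Emit:
arm_command(
  moves=[
    {"tx":3,"ty":0,"tz":0,"ax":0,"ay":0,"az":0},
    {"tx":6,"ty":0,"tz":0,"ax":0,"ay":0,"az":0},
    {"tx":6,"ty":0,"tz":0,"ax":0,"ay":0,"az":0},
  ],
)

```text
clock: 5.55
position: [542.3, -195.2, 22.9]
orientation: [0.705, 0.05, 0.706, -0.05]
force: [-0.3, 0.1, -0.3]
gripper_width: 29.6
```

No contact force on the way down. Closing now, then a lift.

Emit:
arm_command(
  moves=[
    {"tx":0,"ty":0,"tz":0,"ax":0,"ay":0,"az":0},
    {"tx":0,"ty":0,"tz":0,"ax":0,"ay":0,"az":0},
    {"tx":0,"ty":0,"tz":0,"ax":0,"ay":0,"az":0},
    {"tx":0,"ty":0,"tz":0,"ax":0,"ay":0,"az":0},
  ],
  fingers=-1,
)

```text
clock: 6.05
position: [542.6, -195.4, 23.3]
orientation: [0.705, 0.05, 0.705, -0.05]
force: [-0.7, 1.2, 0.1]
gripper_width: 18.8
```

```bash
python3 - <<'E'
from mv import *
p,r,s=pose(); print(p,s["gripper_width"],s["force"],s["moment"]); np.savez("grasp.npz",p=p,m=r.as_matrix()); print(r.as_matrix())
E
```

```text
[ 542.61245233 -195.42086276   23.29449564] 18.840403033354526 [-0.68756466  1.15615108  0.13807516] [-0.04207101  0.04191268  0.02098785]
[[ 8.70393837e-05  1.40848663e-01  9.90031134e-01]
 [ 7.28404915e-06  9.90031138e-01 -1.40848664e-01]
 [-9.99999996e-01  1.94708164e-05  8.51457515e-05]]
```

```bash
python3 - <<'E'
from mv import *
p,r,s=pose(); D=down(1.52)
rows([((542.6,-195.4,120),r,4),((540.6,-90,120),D,4),((540.6,-90,88.5),D,2),((540.6,-90,88.5),D,1)])
E
```

```text
t 6.05 pos [ 542.6 -195.4   23.3] F [-0.7  1.2  0.1] w 18.8
[{"tx": -24.2, "ty": 0.0, "tz": -0.0, "ax": 0.0, "ay": 0.0, "az": 0.0}, {"tx": -48.4, "ty": 0.0, "tz": -0.0, "ax": 0.0, "ay": 0.0, "az": 0.0}, {"tx": -72.5, "ty": 0.0, "tz": -0.0, "ax": 0.0, "ay": 0.0, "az": 0.0}, {"tx": -96.7, "ty": 0.0, "tz": -0.0, "ax": 0.0, "ay": 0.0, "az": 0.0}, {"tx": -96.7, "ty": 26.0, "tz": -4.2, "ax": -1.3, "ay": 0.0, "az": -0.0}, {"tx": -96.7, "ty": 52.1, "tz": -8.4, "ax": -2.6, "ay": 0.0, "az": -0.0}, {"tx": -96.7, "ty": 78.1, "tz": -12.6, "ax": -3.9, "ay": 0.0, "az": -0.0}, {"tx": -96.7, "ty": 104.1, "tz": -16.8, "ax": -5.2, "ay": 0.0, "az": -0.0}, {"tx": -81.0, "ty": 104.1, "tz": -16.8, "ax": -5.2, "ay": 0.0, "az": -0.0}, {"tx": -65.2, "ty": 104.1, "tz": -16.8, "ax": -5.2, "ay": 0.0, "az": -0.0}, {"tx": -65.2, "ty": 104.1, "tz": -16.8, "ax": -5.2, "ay": 0.0, "az": -0.0}]
```

Emit:
arm_command(
  moves=[
    {"tx":-20,"ty":0,"tz":0,"ax":0,"ay":0,"az":0},
    {"tx":-48,"ty":0,"tz":0,"ax":0,"ay":0,"az":0},
    {"tx":-75,"ty":0,"tz":0,"ax":0,"ay":0,"az":0},
    {"tx":-97,"ty":0,"tz":0,"ax":0,"ay":0,"az":0},
    {"tx":-97,"ty":26,"tz":-4,"ax":-1.3,"ay":0,"az":0},
    {"tx":-97,"ty":52,"tz":-8.5,"ax":-2.6,"ay":0,"az":0},
    {"tx":-97,"ty":78,"tz":-12.5,"ax":-4,"ay":0,"az":0},
    {"tx":-97,"ty":104,"tz":-17,"ax":-5.2,"ay":0,"az":0},
    {"tx":-81,"ty":104,"tz":-17,"ax":-5.2,"ay":0,"az":0},
    {"tx":-65,"ty":104,"tz":-17,"ax":-5.2,"ay":0,"az":0},
    {"tx":-65,"ty":104,"tz":-17,"ax":-5.2,"ay":0,"az":0},
    {"tx":-65,"ty":104,"tz":-17,"ax":-5.2,"ay":0,"az":0},
  ],
)

```text
clock: 7.55
position: [540.3, -91.1, 88.2]
orientation: [0.707, 0.018, 0.707, -0.019]
force: [-0.5, -0.7, -1.1]
gripper_width: 18.6
```

```bash
cat > look.py <<'E'
import sys,cv2,numpy as np
from workcell import imaging
from mv import *
from h import *
tag=sys.argv[1]
p,r,s=pose(); tip=p+130*r.as_matrix()[:,1]; print("tcp",np.round(p,1),"tip est",np.round(tip,1),"F",np.round(s["force"],1),"M",np.round(s["moment"],2),"w",s["gripper_width"],s["clock"])
a=imaging.snapshot("scene"); np.save(f"s_{tag}.npy",a); x0,y0=200,110
A=cv2.resize(a[y0:y0+130,x0:x0+170],None,fx=4.7,fy=4.6,interpolation=cv2.INTER_CUBIC)
cv2.imwrite(f"pics/s_{tag}.png",A[:,:,::-1]); print("tip px scene",proj("scene",tip),"top",proj("top",tip))
if len(sys.argv)>2:
    a=imaging.snapshot("top"); A=cv2.resize(a[140:230,150:350],None,fx=4,fy=4,interpolation=cv2.INTER_CUBIC); cv2.imwrite(f"pics/t_{tag}.png",A[:,:,::-1])
E
python3 look.py pre 1
```

```text
tcp [540.3 -91.1  88.2] tip est [547.1  38.7  88.1] F [-0.5 -0.7 -1.1] M [-0.05 -0.06  0.  ] w 18.614607474867412 7.55
tip px scene [[281.51107628 198.48233984]] top [[231.8839413  184.55180727]]
```

View pics/s_pre.png

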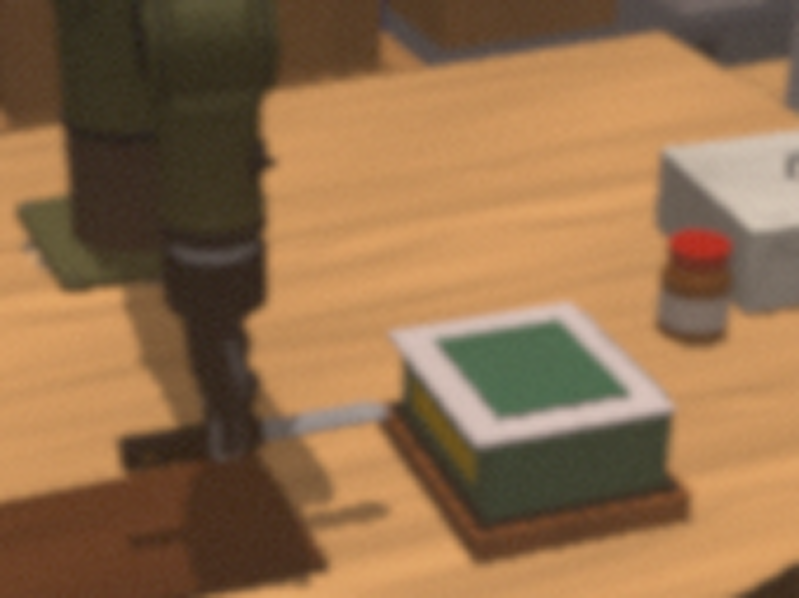

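View pics/t_pre.png

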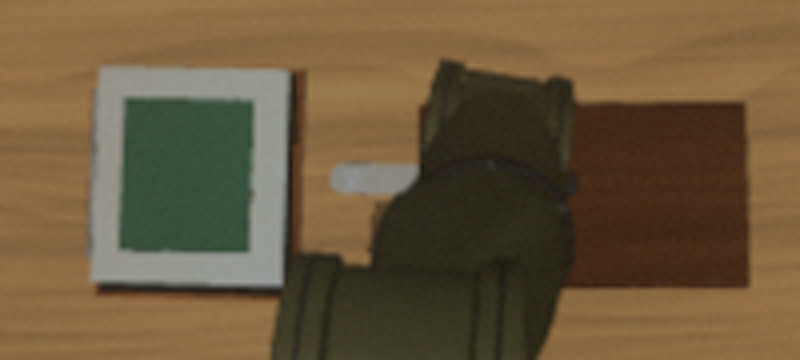

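```bash
python3 - <<'E'
from h import *
for z in (88,92,96,100,104,108): print(z,np.round(unproj("scene",[291.7,195.4],z),1),np.round(unproj("top",[222.4,184.8],z),1))
# extrap fitted lip & slot
for h,th in((24,.025),(26,.03),(22,.03)):
    x=np.array([np.cos(1.52),np.sin(1.52)]); c=np.array([553,161.3]); l=c+x*(75-162*np.cos(th)); print(h,th,proj("scene",[*l,h+70+162*np.sin(th)]),proj("top",[*l,h+74+162*np.sin(th)]))
E
```

```text
88 [[541.3  81.7  88. ]] [[547.1  71.1  88. ]]
92 [[547.3  78.8  92. ]] [[546.8  70.7  92. ]]
96 [[553.4  76.   96. ]] [[546.4  70.3  96. ]]
100 [[559.4  73.2 100. ]] [[546.1  69.8 100. ]]
104 [[565.4  70.3 104. ]] [[545.7  69.4 104. ]]
108 [[571.4  67.5 108. ]] [[545.4  69.  108. ]]
24 0.025 [[290.7781632  194.37200965]] [[220.95519651 184.04471181]]
26 0.03 [[290.79956025 193.70505623]] [[220.85349012 183.97232816]]
22 0.03 [[290.77726673 194.65266021]] [[220.9887788  184.07505329]]
```

Scene view: blade tip at zoom (387,410), i.e. px (282.3,199.1), against a prediction of (281.5,198.5). Top view: tip at px (232.4,184.5) against (231.9,184.6). So the cameras and the arm agree to about 2 mm. The lip comes out at z ≈ 96 and the slot at about 82–94, so I'll insert at z 88, slowly.

Emit:
arm_command(
  moves=[
    {"tx":0,"ty":12,"tz":0,"ax":0,"ay":0,"az":0},
    {"tx":0,"ty":24,"tz":0,"ax":0,"ay":0,"az":0},
    {"tx":0,"ty":34,"tz":0,"ax":0,"ay":0,"az":0},
    {"tx":0,"ty":40,"tz":0,"ax":0,"ay":0,"az":0},
    {"tx":0,"ty":44,"tz":0,"ax":0,"ay":0,"az":0},
    {"tx":0,"ty":44,"tz":0,"ax":0,"ay":0,"az":0},
  ],
)

```text
clock: 8.4
position: [542.6, -45.9, 88.3]
orientation: [0.707, 0.018, 0.707, -0.018]
force: [-1.0, 0.4, -1.6]
gripper_width: 18.9
```

Emit:
arm_command(
  moves=[
    {"tx":0,"ty":4,"tz":0,"ax":0,"ay":0,"az":0},
    {"tx":0,"ty":7,"tz":0,"ax":0,"ay":0,"az":0},
    {"tx":0,"ty":10,"tz":0,"ax":0,"ay":0,"az":0},
    {"tx":0,"ty":10,"tz":0,"ax":0,"ay":0,"az":0},
  ],
)

```text
clock: 8.9
position: [543.1, -35.7, 88.3]
orientation: [0.707, 0.018, 0.707, -0.018]
force: [-0.0, -0.1, -1.2]
gripper_width: 18.8
```

```bash
python3 look.py ins1
```

```text
tcp [543.1 -35.7  88.3] tip est [549.6  94.1  88.3] F [-0.  -0.1 -1.2] M [-0.08  0.06 -0.02] w 18.831689876713707 8.9
tip px scene [[295.76161793 195.7442176 ]] top [[215.66221246 184.24492146]]
```

View pics/s_ins1.png

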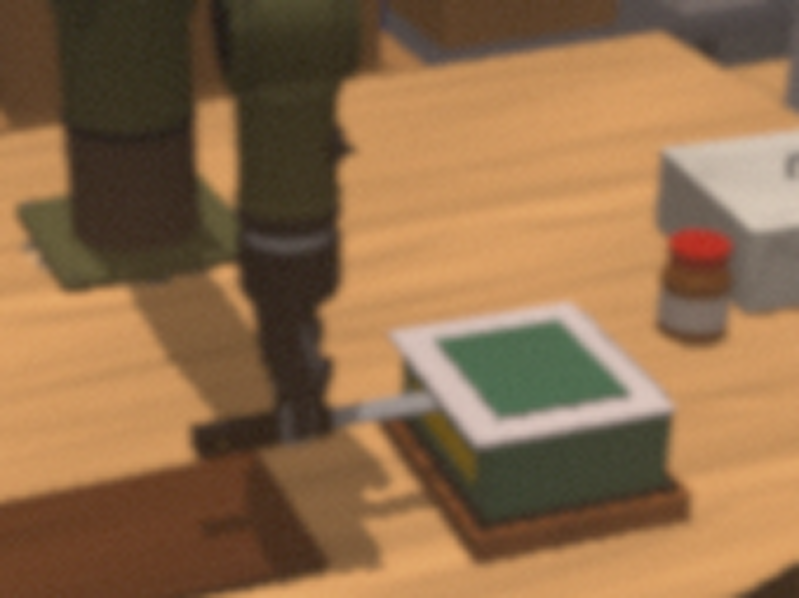

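The blade disappears under the lid's front edge at (433,400). There is no force with the tip about 8 mm past the wall, so it is in the slot. Going deeper.

Emit:
arm_command(
  moves=[
    {"tx":0,"ty":5,"tz":0,"ax":0,"ay":0,"az":0},
    {"tx":0,"ty":10,"tz":0,"ax":0,"ay":0,"az":0},
    {"tx":0,"ty":15,"tz":0,"ax":0,"ay":0,"az":0},
    {"tx":0,"ty":18,"tz":0,"ax":0,"ay":0,"az":0},
    {"tx":0,"ty":18,"tz":0,"ax":0,"ay":0,"az":0},
  ],
)

```text
clock: 9.57
position: [544.1, -17.7, 88.3]
orientation: [0.707, 0.018, 0.707, -0.018]
force: [-0.6, 0.5, -1.0]
gripper_width: 18.9
```

```bash
cat > arc.py <<'E'
from mv import *
import sys
# hinge in world
xh=np.array([np.cos(1.52),np.sin(1.52),0]); H=np.array([553,161,0])+75*xh; H[2]=95
def plan(R_,ths,n=1):
    p,r,s=pose(); tip=p+130*r.as_matrix()[:,1]; d=tip-H; print("tip rel hinge: r",round(float(-d@xh),1),"z",round(float(d[2]),1),"ang",np.degrees(np.arctan2(d[2]+1.5,-d@xh)), "F",np.round(s["force"],1),"M",np.round(s["moment"],2),s["clock"])
    D=down(1.52); w=[]
    for th in ths:
        t=np.radians(th); q=H-R_*np.cos(t)*xh; q[2]+=R_*np.sin(t)-1.5
        q=q-130*D.as_matrix()[:,1]; w.append((q,D,n))
    rows(w)
if __name__=="__main__": plan(float(sys.argv[1]),[float(a) for a in sys.argv[2].split(",")])
E
python3 arc.py 124 2,5,8,11,14,17,20,23
```

```text
tip rel hinge: r 123.9 z -6.7 ang -2.40124443113088 F [-0.6  0.5 -1. ] M [0.01 0.05 0.  ] 9.575
t 9.57 pos [544.1 -17.7  88.3] F [-0.6  0.5 -1. ] w 18.9
[{"tx": -9.6, "ty": -0.0, "tz": -0.1, "ax": 0.1, "ay": 0.0, "az": -0.0}, {"tx": -16.0, "ty": 0.4, "tz": -0.1, "ax": 0.1, "ay": 0.0, "az": -0.0}, {"tx": -22.5, "ty": 1.1, "tz": -0.1, "ax": 0.1, "ay": 0.0, "az": -0.0}, {"tx": -28.9, "ty": 2.2, "tz": -0.1, "ax": 0.1, "ay": 0.0, "az": -0.0}, {"tx": -35.2, "ty": 3.6, "tz": -0.1, "ax": 0.1, "ay": 0.0, "az": -0.0}, {"tx": -41.5, "ty": 5.3, "tz": -0.1, "ax": 0.1, "ay": 0.0, "az": -0.0}, {"tx": -47.6, "ty": 7.4, "tz": -0.1, "ax": 0.1, "ay": 0.0, "az": -0.0}, {"tx": -53.7, "ty": 9.8, "tz": -0.1, "ax": 0.1, "ay": 0.0, "az": -0.0}]
```

Emit:
arm_command(
  moves=[
    {"tx":-4,"ty":0,"tz":0,"ax":0,"ay":0,"az":0},
    {"tx":-8,"ty":0,"tz":0,"ax":0,"ay":0,"az":0},
    {"tx":-12,"ty":0,"tz":0,"ax":0,"ay":0,"az":0},
    {"tx":-16,"ty":0.5,"tz":0,"ax":0,"ay":0,"az":0},
    {"tx":-20,"ty":1,"tz":0,"ax":0,"ay":0,"az":0},
    {"tx":-25,"ty":1.5,"tz":0,"ax":0,"ay":0,"az":0},
    {"tx":-30,"ty":2.5,"tz":0,"ax":0,"ay":0,"az":0},
    {"tx":-30,"ty":2.5,"tz":0,"ax":0,"ay":0,"az":0},
  ],
)

```text
clock: 10.58
position: [544.3, -15.4, 118.7]
orientation: [0.707, 0.018, 0.707, -0.018]
force: [-0.2, -0.1, -2.3]
gripper_width: 18.7
```

```bash
python3 look.py lift1; python3 arc.py 124 14,17,20,24,28,32,36,40,44,48,52,56
```

```text
tcp [544.3 -15.4 118.7] tip est [550.9 114.4 118.8] F [-0.2 -0.1 -2.3] M [-0.19 -0.    0.  ] w 18.690335846129148 10.575
tip px scene [[301.214662   187.60024947]] top [[208.39686573 183.25397748]]
tip rel hinge: r 121.5 z 23.6 ang 11.668381186977046 F [-0.6 -0.5 -1.1] M [-0.09 -0.03  0.  ] 10.625
t 10.62 pos [544.3 -15.3 118.5] F [-0.6 -0.5 -1.1] w 18.8
[{"tx": -5.0, "ty": 1.2, "tz": -0.3, "ax": 0.0, "ay": 0.0, "az": -0.0}, {"tx": -11.2, "ty": 2.9, "tz": -0.3, "ax": 0.0, "ay": 0.0, "az": -0.0}, {"tx": -17.4, "ty": 5.0, "tz": -0.3, "ax": 0.0, "ay": 0.0, "az": -0.0}, {"tx": -25.4, "ty": 8.2, "tz": -0.3, "ax": 0.0, "ay": 0.0, "az": -0.0}, {"tx": -33.2, "ty": 12.0, "tz": -0.3, "ax": 0.0, "ay": 0.0, "az": -0.0}, {"tx": -40.7, "ty": 16.3, "tz": -0.3, "ax": 0.0, "ay": 0.0, "az": -0.0}, {"tx": -47.9, "ty": 21.2, "tz": -0.2, "ax": 0.0, "ay": 0.0, "az": -0.0}, {"tx": -54.7, "ty": 26.5, "tz": -0.2, "ax": 0.0, "ay": 0.0, "az": -0.0}, {"tx": -61.1, "ty": 32.3, "tz": -0.2, "ax": 0.0, "ay": 0.0, "az": -0.0}, {"tx": -67.1, "ty": 38.5, "tz": -0.2, "ax": 0.0, "ay": 0.0, "az": -0.0}, {"tx": -72.7, "ty": 45.2, "tz": -0.2, "ax": 0.0, "ay": 0.0, "az": -0.0}, {"tx": -77.8, "ty": 52.2, "tz": -0.2, "ax": 0.0, "ay": 0.0, "az": -0.0}]
```

View pics/s_lift1.png

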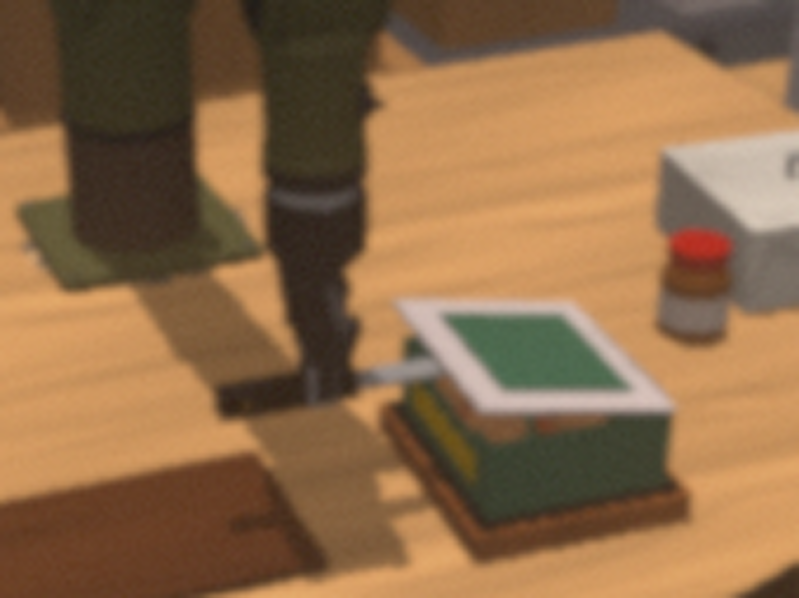

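The lid is open about 12°, its front edge at (445,385), and biscuits are visible. The knife hasn't slipped. Continuing the arc.

Emit:
arm_command(
  moves=[
    {"tx":-5,"ty":1,"tz":0,"ax":0,"ay":0,"az":0},
    {"tx":-11,"ty":3,"tz":0,"ax":0,"ay":0,"az":0},
    {"tx":-17.5,"ty":5,"tz":0,"ax":0,"ay":0,"az":0},
    {"tx":-25.5,"ty":8,"tz":0,"ax":0,"ay":0,"az":0},
    {"tx":-33,"ty":12,"tz":0,"ax":0,"ay":0,"az":0},
    {"tx":-40.5,"ty":16.5,"tz":0,"ax":0,"ay":0,"az":0},
    {"tx":-48,"ty":21,"tz":0,"ax":0,"ay":0,"az":0},
    {"tx":-54.5,"ty":26.5,"tz":0,"ax":0,"ay":0,"az":0},
    {"tx":-61,"ty":32.5,"tz":0,"ax":0,"ay":0,"az":0},
    {"tx":-67,"ty":38.5,"tz":0,"ax":0,"ay":0,"az":0},
    {"tx":-72.5,"ty":45,"tz":0,"ax":0,"ay":0,"az":0},
    {"tx":-78,"ty":52,"tz":0,"ax":0,"ay":0,"az":0},
  ],
)

```text
clock: 12.12
position: [546.8, 36.8, 196.6]
orientation: [0.707, 0.018, 0.707, -0.018]
force: [0.8, -1.9, -1.6]
gripper_width: 18.7
```

```bash
python3 look.py lift2; python3 arc.py 124 56,59,62,65,68,71,74,77,80,83,86,89
```

```text
tcp [546.8  36.8 196.6] tip est [553.3 166.7 196.6] F [ 0.8 -1.9 -1.6] M [-0.34 -0.02 -0.06] w 18.680835575921492 12.125
tip px scene [[315.5475871  166.14341013]] top [[187.83884256 180.6901442 ]]
tip rel hinge: r 67.8 z 102.4 ang 56.87815501773319 F [ 0.2 -0.8  0.6] M [-0.23  0.02  0.04] 12.175
t 12.18 pos [547.2  38.4 197.2] F [ 0.2 -0.8  0.6] w 18.6
[{"tx": 0.9, "ty": -1.6, "tz": -0.5, "ax": 0.1, "ay": 0.1, "az": -0.1}, {"tx": -2.6, "ty": 3.9, "tz": -0.4, "ax": 0.1, "ay": 0.1, "az": -0.1}, {"tx": -5.8, "ty": 9.6, "tz": -0.4, "ax": 0.1, "ay": 0.1, "az": -0.1}, {"tx": -8.7, "ty": 15.4, "tz": -0.4, "ax": 0.1, "ay": 0.1, "az": -0.1}, {"tx": -11.3, "ty": 21.3, "tz": -0.4, "ax": 0.1, "ay": 0.1, "az": -0.1}, {"tx": -13.5, "ty": 27.4, "tz": -0.4, "ax": 0.1, "ay": 0.1, "az": -0.1}, {"tx": -15.5, "ty": 33.6, "tz": -0.4, "ax": 0.1, "ay": 0.1, "az": -0.1}, {"tx": -17.1, "ty": 39.9, "tz": -0.4, "ax": 0.1, "ay": 0.1, "az": -0.1}, {"tx": -18.4, "ty": 46.3, "tz": -0.3, "ax": 0.1, "ay": 0.1, "az": -0.1}, {"tx": -19.3, "ty": 52.7, "tz": -0.3, "ax": 0.1, "ay": 0.1, "az": -0.1}, {"tx": -19.9, "ty": 59.2, "tz": -0.3, "ax": 0.1, "ay": 0.1, "az": -0.1}, {"tx": -20.2, "ty": 65.6, "tz": -0.3, "ax": 0.1, "ay": 0.1, "az": -0.1}]
```

View pics/s_lift2.png

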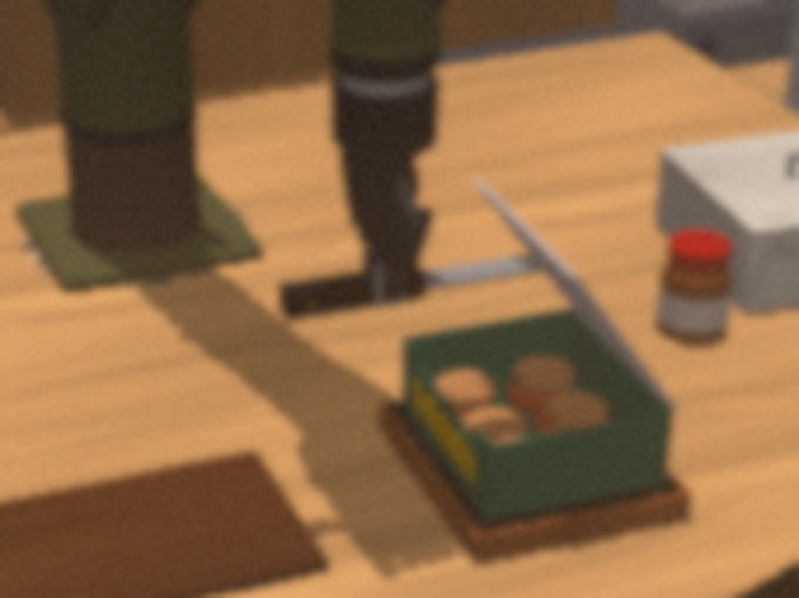

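The lid is about 57° open, nearly edge-on to the camera, with the blade tip touching its underside at (530,265). Continuing to near upright.

Emit:
arm_command(
  moves=[
    {"tx":-2.5,"ty":4,"tz":0,"ax":0,"ay":0,"az":0},
    {"tx":-6,"ty":9.5,"tz":0,"ax":0,"ay":0,"az":0},
    {"tx":-9,"ty":15.5,"tz":0,"ax":0,"ay":0,"az":0},
    {"tx":-11.5,"ty":21.5,"tz":0,"ax":0,"ay":0,"az":0},
    {"tx":-13.5,"ty":27.5,"tz":0,"ax":0,"ay":0,"az":0},
    {"tx":-15.5,"ty":33.5,"tz":0,"ax":0,"ay":0,"az":0},
    {"tx":-17,"ty":40,"tz":0,"ax":0,"ay":0,"az":0},
    {"tx":-18.5,"ty":46.5,"tz":0,"ax":0,"ay":0,"az":0},
    {"tx":-19.5,"ty":52.5,"tz":0,"ax":0,"ay":0,"az":0},
    {"tx":-20,"ty":59,"tz":0,"ax":0,"ay":0,"az":0},
    {"tx":-20,"ty":63,"tz":0,"ax":0,"ay":0,"az":0},
    {"tx":-20,"ty":63,"tz":0,"ax":0,"ay":0,"az":0},
  ],
)

```text
clock: 13.68
position: [549.9, 100.0, 216.2]
orientation: [0.707, 0.018, 0.707, -0.017]
force: [-0.1, 0.3, -1.4]
gripper_width: 18.6
```

```bash
python3 look.py lift3 1; python3 arc.py 124 90
```

```text
tcp [549.9 100.  216.2] tip est [556.3 229.8 216.3] F [-0.1  0.3 -1.4] M [-0. -0. -0.] w 18.620497146943137 13.675
tip px scene [[332.02969369 158.48349207]] top [[165.81751168 179.65414482]]
tip rel hinge: r 6.7 z 121.2 ang 86.88230050703481 F [-0.5  0.6 -0.3] M [-0.06  0.06  0.05] 13.775
t 13.78 pos [549.8  99.4 216.1] F [-0.5  0.6 -0.3] w 18.9
[{"tx": -1.4, "ty": 6.7, "tz": 0.1, "ax": 0.0, "ay": -0.0, "az": -0.0}]
```

View pics/s_lift3.png

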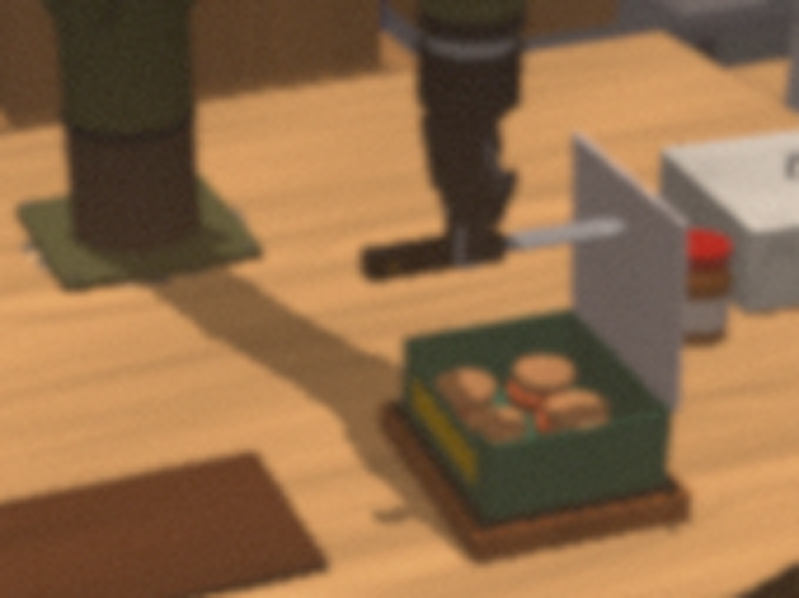

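View pics/t_lift3.png

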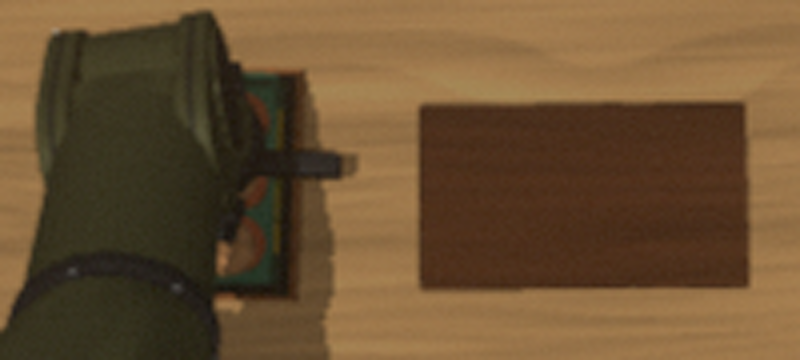

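```bash
cat > ang.py <<'E'
from h import *
for hy in (159.,161.,163.):
  for th in (80,84,88,92,96):
    a=1.52;x=np.array([np.cos(a),np.sin(a),0]);y=np.array([-np.sin(a),np.cos(a),0]); t=np.radians(th)
    H=np.array([553,hy,94])+75*x
    P=np.array([H+s*92*y+162*(-np.cos(t)*x+np.sin(t)*np.array([0,0,1])) for s in(-1,1)]+[H+s*92*y for s in(-1,1)])
    u=proj("scene",P); print(hy,th,np.round((u-[200,110])*[4.7,4.6]).tolist())
E
python3 ang.py
```

```text
159.0 80 [[652.0, 234.0], [544.0, 139.0], [669.0, 415.0], [565.0, 308.0]]
159.0 84 [[667.0, 230.0], [557.0, 135.0], [669.0, 415.0], [565.0, 308.0]]
159.0 88 [[681.0, 226.0], [570.0, 132.0], [669.0, 415.0], [565.0, 308.0]]
159.0 92 [[696.0, 224.0], [583.0, 130.0], [669.0, 415.0], [565.0, 308.0]]
159.0 96 [[710.0, 223.0], [596.0, 129.0], [669.0, 415.0], [565.0, 308.0]]
161.0 80 [[655.0, 233.0], [546.0, 138.0], [671.0, 414.0], [567.0, 307.0]]
161.0 84 [[669.0, 229.0], [559.0, 135.0], [671.0, 414.0], [567.0, 307.0]]
161.0 88 [[684.0, 226.0], [572.0, 132.0], [671.0, 414.0], [567.0, 307.0]]
161.0 92 [[698.0, 223.0], [585.0, 130.0], [671.0, 414.0], [567.0, 307.0]]
161.0 96 [[712.0, 222.0], [598.0, 129.0], [671.0, 414.0], [567.0, 307.0]]
163.0 80 [[657.0, 233.0], [548.0, 138.0], [674.0, 414.0], [569.0, 307.0]]
163.0 84 [[672.0, 229.0], [561.0, 134.0], [674.0, 414.0], [569.0, 307.0]]
163.0 88 [[686.0, 225.0], [574.0, 131.0], [674.0, 414.0], [569.0, 307.0]]
163.0 92 [[701.0, 223.0], [587.0, 129.0], [674.0, 414.0], [569.0, 307.0]]
163.0 96 [[715.0, 222.0], [600.0, 129.0], [674.0, 414.0], [569.0, 307.0]]
```

Measured lid corners in the scene view are (685,225) and (575,133), which match the model at about 88°: upright. Withdrawing straight back and going to the board.

```bash
python3 - <<'E'
from mv import *
p,r,s=pose(); D=down(1.553)
rows([((543.3,-30,216),r,4),((534,-211.5,130),D,6),((534,-211.5,80),D,2)])
E
```

```text
t 13.78 pos [549.8  99.4 216.1] F [-0.5  0.6 -0.3] w 18.9
[{"tx": 0.0, "ty": -32.4, "tz": 0.0, "ax": 0.0, "ay": 0.0, "az": 0.0}, {"tx": 0.1, "ty": -64.8, "tz": 0.0, "ax": 0.0, "ay": 0.0, "az": 0.0}, {"tx": 0.1, "ty": -97.2, "tz": 0.0, "ax": 0.0, "ay": 0.0, "az": 0.0}, {"tx": 0.1, "ty": -129.6, "tz": 0.0, "ax": 0.0, "ay": 0.0, "az": 0.0}, {"tx": 14.4, "ty": -159.9, "tz": -0.0, "ax": -0.3, "ay": -0.0, "az": -0.0}, {"tx": 28.8, "ty": -190.1, "tz": -0.0, "ax": -0.6, "ay": -0.0, "az": -0.0}, {"tx": 43.1, "ty": -220.4, "tz": -0.1, "ax": -0.9, "ay": -0.0, "az": -0.0}, {"tx": 57.4, "ty": -250.7, "tz": -0.1, "ax": -1.2, "ay": -0.0, "az": -0.0}, {"tx": 71.8, "ty": -281.0, "tz": -0.1, "ax": -1.6, "ay": -0.0, "az": -0.0}, {"tx": 86.1, "ty": -311.3, "tz": -0.1, "ax": -1.9, "ay": -0.0, "az": -0.0}, {"tx": 111.1, "ty": -311.3, "tz": -0.1, "ax": -1.9, "ay": -0.0, "az": -0.0}, {"tx": 136.1, "ty": -311.3, "tz": -0.1, "ax": -1.9, "ay": -0.0, "az": -0.0}]
```

Emit:
arm_command(
  moves=[
    {"tx":0,"ty":-25,"tz":0,"ax":0,"ay":0,"az":0},
    {"tx":0,"ty":-60,"tz":0,"ax":0,"ay":0,"az":0},
    {"tx":0,"ty":-97,"tz":0,"ax":0,"ay":0,"az":0},
    {"tx":0,"ty":-130,"tz":0,"ax":0,"ay":0,"az":0},
    {"tx":14,"ty":-160,"tz":0,"ax":-0.3,"ay":0,"az":0},
    {"tx":29,"ty":-190,"tz":0,"ax":-0.6,"ay":0,"az":0},
    {"tx":43,"ty":-220,"tz":0,"ax":-0.9,"ay":0,"az":0},
    {"tx":57,"ty":-251,"tz":0,"ax":-1.2,"ay":0,"az":0},
    {"tx":72,"ty":-281,"tz":0,"ax":-1.6,"ay":0,"az":0},
    {"tx":86,"ty":-311,"tz":0,"ax":-1.9,"ay":0,"az":0},
    {"tx":111,"ty":-311,"tz":0,"ax":-1.9,"ay":0,"az":0},
    {"tx":136,"ty":-311,"tz":0,"ax":-1.9,"ay":0,"az":0},
  ],
)

```text
clock: 15.28
position: [534.3, -212.2, 79.6]
orientation: [0.707, 0.007, 0.707, -0.007]
force: [-0.0, 0.7, -1.8]
gripper_width: 18.4
```

Emit:
arm_command(
  moves=[
    {"tx":10,"ty":0,"tz":0,"ax":0,"ay":0,"az":0},
    {"tx":10,"ty":0,"tz":0,"ax":0,"ay":0,"az":0},
  ],
)

```text
clock: 15.52
position: [534.0, -211.2, 69.9]
orientation: [0.707, 0.006, 0.707, -0.006]
force: [0.4, -0.2, -0.8]
gripper_width: 18.9
```

```bash
python3 look.py over; python3 - <<'E'
from mv import *
rows([((534,-211.5,23.6),down(1.553),1)])
E
```

```text
tcp [ 534.  -211.2   69.9] tip est [536.3 -81.3  70. ] F [ 0.4 -0.2 -0.8] M [-0.01 -0.03  0.02] w 18.908152071104254 15.525
tip px scene [[249.36958101 208.04893552]] top [[266.90160733 187.16052376]]
t 15.57 pos [ 534.5 -211.4   70.6] F [-0.2 -0.8 -1.2] w 19.0
[{"tx": 47.0, "ty": -0.1, "tz": -0.5, "ax": 0.0, "ay": 0.0, "az": 0.0}]
```

View pics/s_over.png

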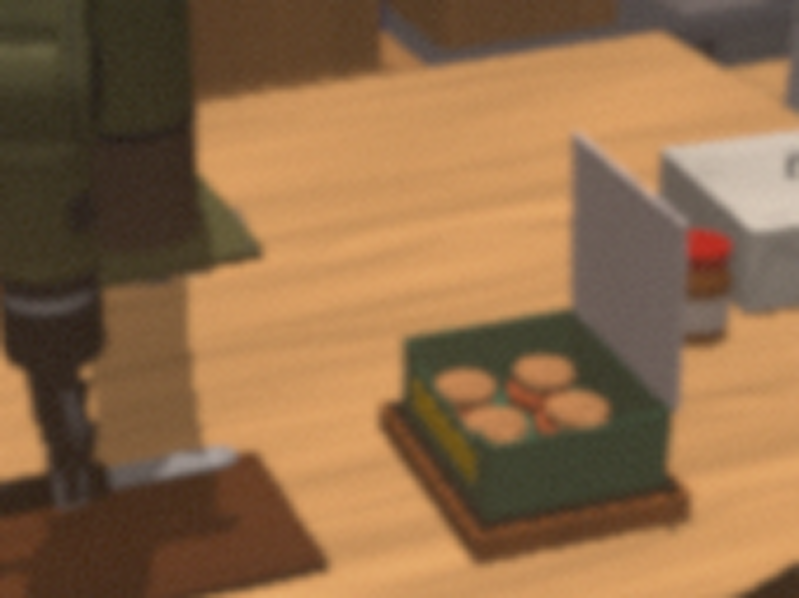

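The lid stays upright and the knife is undisturbed in the grip: tip seen at (237,455), predicted (232,451). Lowering now.

Emit:
arm_command(
  moves=[
    {"tx":16,"ty":0,"tz":0,"ax":0,"ay":0,"az":0},
    {"tx":30,"ty":0,"tz":0,"ax":0,"ay":0,"az":0},
    {"tx":38,"ty":0,"tz":0,"ax":0,"ay":0,"az":0},
    {"tx":43,"ty":0,"tz":0,"ax":0,"ay":0,"az":0},
    {"tx":46,"ty":0,"tz":0,"ax":0,"ay":0,"az":0},
    {"tx":46,"ty":0,"tz":0,"ax":0,"ay":0,"az":0},
    {"tx":46,"ty":0,"tz":0,"ax":0,"ay":0,"az":0},
  ],
)

```text
clock: 16.45
position: [534.5, -211.5, 24.6]
orientation: [0.707, 0.006, 0.707, -0.006]
force: [0.2, -0.0, -1.4]
gripper_width: 18.6
```

Emit:
arm_command(
  moves=[
    {"tx":1,"ty":0,"tz":0,"ax":0,"ay":0,"az":0},
    {"tx":1.2,"ty":0,"tz":0,"ax":0,"ay":0,"az":0},
    {"tx":1.2,"ty":0,"tz":0,"ax":0,"ay":0,"az":0},
  ],
)

```text
clock: 16.82
position: [534.4, -211.4, 23.3]
orientation: [0.707, 0.006, 0.707, -0.006]
force: [-0.2, -0.3, 1.4]
gripper_width: 18.7
```

Emit:
arm_command(
  moves=[
    {"tx":0,"ty":0,"tz":0,"ax":0,"ay":0,"az":0},
    {"tx":0,"ty":0,"tz":0,"ax":0,"ay":0,"az":0},
    {"tx":0,"ty":0,"tz":0,"ax":0,"ay":0,"az":0},
    {"tx":0,"ty":0,"tz":0,"ax":0,"ay":0,"az":0},
  ],
  fingers=0,
)

```text
clock: 17.32
position: [534.3, -211.4, 23.0]
orientation: [0.707, 0.006, 0.707, -0.006]
force: [0.2, 0.6, -0.7]
gripper_width: 42.7
```

Emit:
arm_command(
  moves=[
    {"tx":-15,"ty":0,"tz":0,"ax":0,"ay":0,"az":0},
    {"tx":-45,"ty":0,"tz":0,"ax":0,"ay":0,"az":0},
    {"tx":-90,"ty":0,"tz":0,"ax":0,"ay":0,"az":0},
    {"tx":-140,"ty":0,"tz":0,"ax":0,"ay":0,"az":0},
    {"tx":-190,"ty":-30,"tz":-20,"ax":0,"ay":0,"az":0},
    {"tx":-220,"ty":-80,"tz":-50,"ax":0,"ay":0,"az":0},
    {"tx":-220,"ty":-130,"tz":-80,"ax":0,"ay":0,"az":0},
    {"tx":-220,"ty":-180,"tz":-110,"ax":0,"ay":0,"az":0},
    {"tx":-220,"ty":-230,"tz":-110,"ax":0,"ay":0,"az":0},
    {"tx":-220,"ty":-230,"tz":-110,"ax":0,"ay":0,"az":0},
  ],
)

```text
clock: 18.58
position: [417.8, -444.5, 244.2]
orientation: [0.707, 0.007, 0.707, -0.01]
force: [-1.3, 0.9, -0.4]
gripper_width: 42.5
```

```bash
python3 - <<'E'
from mv import *
from workcell import imaging
import cv2
s=pose()[2]; print(s["clock"],s["position"],s["force"])
a=imaging.snapshot("top");b=imaging.snapshot("scene")
cv2.imwrite("pics/fin_t.png",cv2.resize(a[100:300,100:420],None,fx=2.5,fy=2.5,interpolation=cv2.INTER_CUBIC)[:,:,::-1]);cv2.imwrite("pics/fin_s.png",cv2.resize(b[110:310,90:390],None,fx=2.6,fy=2.6,interpolation=cv2.INTER_CUBIC)[:,:,::-1])
E
```

```text
18.575 [ 417.79517203 -444.51662965  244.16471473] [-1.32761668  0.90731043 -0.3842242 ]
```

View pics/fin_t.png

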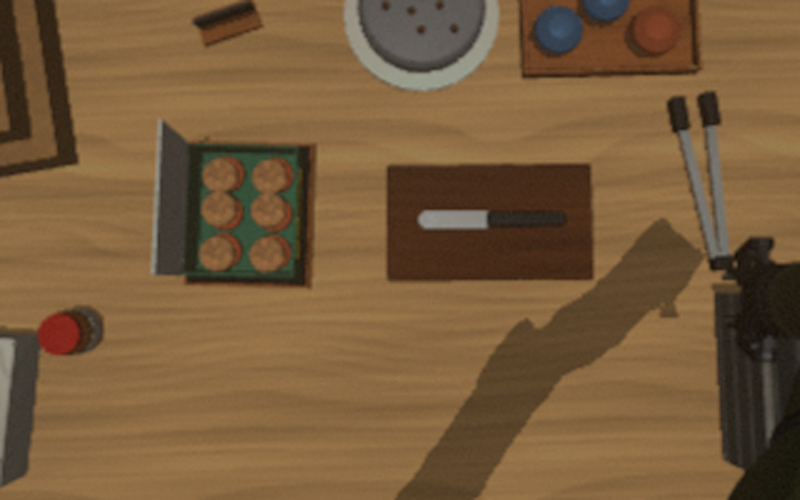

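View pics/fin_s.png

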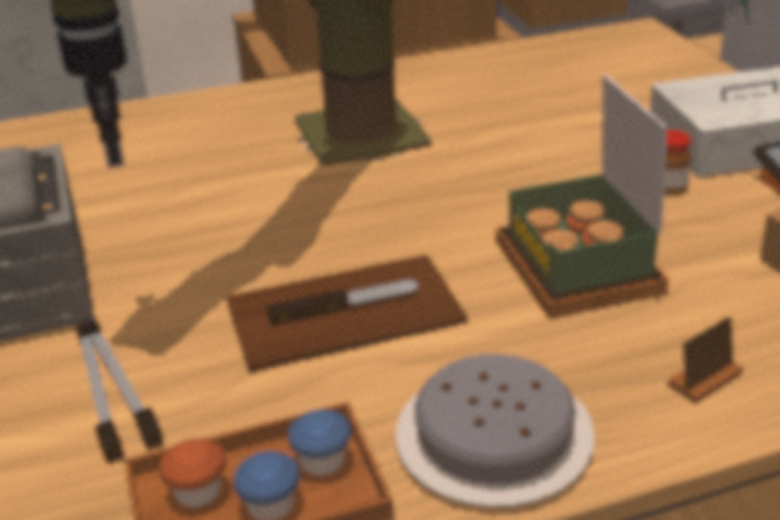

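The top view shows the knife centred on the board: knife mid (492,220), board centre (490,222). The lid is upright, and the jar (60,332) and tongs (700,180) are where they started. Handing in.

```bash
python3 - <<'E'
from workcell import job,telemetry
s=telemetry.sense(); print(s["qvel"].round(3)); print(job.job_done()); 
E
```

```text
[-0.032 -0.005 -0.025  0.024 -0.003 -0.001  0.   ]
the job is handed in; nothing more can be done
None
```

The tin is open and the knife is back on the board; I handed the job in at about 19 s of the 50 s allowed.

- **Lid:** I slid the blade about 38 mm under the lid's front edge, through the slot, and levered the lid up to about 88°. It stayed upright after the knife was withdrawn. I saw no sign of the gripper or arm touching the tin.
- **Knife:** it lies flat in the middle of the board, underside down, within about 3 mm of the board's centre.
- **Jar and tongs:** both appear in their original places in the last pictures.
- **Forces:** the wrist force readings stayed under about 3 N.

Nothing in the final checks failed. Two earlier measurements disagreed slightly:

- **Tin height:** my estimates of the block's height under the tin ranged from about 15 to 26 mm. I used 24 mm, and the blade went into the slot without any contact force.
- **Board position:** the two cameras differed by about 6 mm on where the board is in x. I relied mostly on the top camera, which agreed with the arm's position to about 2 mm.

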